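# Count three frozen dumplings into the tip-out trough and portion them

### The job

Count out one portion on the steel counting stand: sweep three of the five frozen dumplings along the deck into the trough beside it (do not pick them up or crush them), shut the trough's clear lid on them, then sweep the two left over off the deck's other edge into the stock pan. Last, with the lid shut, tip the trough up by its rear handle so that all three run out into the open clear pack, and ease it back down, never letting it drop. Leave the pack under the spout and the vinegar bottle, bowl and spare packs where they are.

Things in the scene. Friction and masses are not known exactly. Their poses are not given: they have to be found in the camera images.
- stand: fixed stainless counting stand on the counter. Origin on the counter under the middle of the edge between deck and trough; x points along the trough to its spout (roughly away from the robot), y across the deck towards the pan, z up. Deck: flat, top 140 up, x -108 to 108, y 0 to 150; rims 3 thick stand 14 above it along its two x ends; its edges at y=0 (down into the trough) and y=150 (a lip sloping 28 degrees down, 22 long, into the pan) are open
- count_edge (a point): middle of the deck's edge along the trough, on the deck's top
- return_edge (a point): middle of the deck's opposite edge, where the lip slopes down into the pan
- trough_in (a point): middle of the trough's inner floor (80 above the counter when down, 60 below the deck; stand x 10). The trough, of 3 mm sheet, lies along the deck at stand y -4 to -96 (inner width 92), from its closed rear end at stand x -108 to its open spout at x 140; it turns with the trough
- trough_handle (a point): middle of the trough's lift handle: a round steel bar 12 thick and 68 long along the stand's y, on two posts over the trough's rear end wall; 176 above the counter when down (36 above the deck), free all round; grip it from above, fingers on either side along stand x
- trough_hinge (a point): on the trough's pivot axis, which runs along the stand's y under the spout end (stand x 130, 80 above the counter). The handle is 236.5 behind it and 96 above it when down
- trough (a joint): tip angle in rad: 0 down on its rest, growing as the rear handle is raised, stop at 0.95. Trough and lid weigh 0.52 kg, so it falls back if let go. Dumplings need about 45 degrees (0.8) to slide surely; raised briskly from 0.4 on they spread in the pack, raised slowly they may heap up under the spout
- lid (a joint): angle of the trough's lid in rad: 0 shut, 1.57 upright, about 1.7 to 2.1 at the start (leaning back away from the deck), stop at 2.15. A friction hinge (0.08 N m) holds it at any angle; about 1 to 2 N at its edge moves it
- lid_edge (a point): middle of the lid's free edge, 100 from the hinge. The lid is a clear plate 212 x 98 x 3 with a steel strip along this edge, and a steel knob (16 across, 14 high) on its outer face at mid length, 20 in from the edge. When shut it lies 1 to 4 above the deck's level
- lid_hinge (a point): middle of the lid's hinge axis, along the trough's outer wall (stand y -99, 140.5 above the counter when the trough is down)
- pan: fixed steel stock pan, 232 (x) x 130 (y) x 112 high, wall 3, beside the deck's return edge, with a layer of frozen dumplings about 60 deep that do not move. Origin at the middle of its underside, axes as the stand's
- pack: loose open take-away pack of clear plastic, base 150 (x) x 150 (y) x 44 high, wall 3, about 0.1 kg, standing under the trough's spout; its own lid is folded back beyond its far (+x) side, up to 120 high. Origin at the middle of its underside
- dumpling1: frozen crescent dumpling, pale dough, hard, about 60 long x 33 wide x 28 high; all five are alike (30 g) and lie flat on the deck at the start, long side within 30 degrees of the deck's x axis, either way round. Origin: middle of its flat underside; x along its length, z up, horns curved to -y
- dumpling2: frozen crescent dumpling, pale dough, hard, about 60 long x 33 wide x 28 high; all five are alike (30 g) and lie flat on the deck at the start, long side within 30 degrees of the deck's x axis, either way round. Origin: middle of its flat underside; x along its length, z up, horns curved to -y
- dumpling3: frozen crescent dumpling, pale dough, hard, about 60 long x 33 wide x 28 high; all five are alike (30 g) and lie flat on the deck at the start, long side within 30 degrees of the deck's x axis, either way round. Origin: middle of its flat underside; x along its length, z up, horns curved to -y
- dumpling4: frozen crescent dumpling, pale dough, hard, about 60 long x 33 wide x 28 high; all five are alike (30 g) and lie flat on the deck at the start, long side within 30 degrees of the deck's x axis, either way round. Origin: middle of its flat underside; x along its length, z up, horns curved to -y
- dumpling5: frozen crescent dumpling, pale dough, hard, about 60 long x 33 wide x 28 high; all five are alike (30 g) and lie flat on the deck at the start, long side within 30 degrees of the deck's x axis, either way round. Origin: middle of its flat underside; x along its length, z up, horns curved to -y
- vinegar: bystander: vinegar bottle, 60 across, 190 high, standing beyond the lid's side of the stand; origin under its middle
- bowl: bystander: small ceramic bowl, 136 across, 55 high, beyond the pan; origin under its middle
- spare_packs: bystander: pile of empty clear packs, 158 x 118 x 75 high, in front of the deck beside the pack; origin under its middle

How it is judged:
By the outcome, as a careful person would: the job done as asked, in the order asked, and still so for the second after the job is handed in, with the robot touching nothing.
It also fails if it takes over 72 s, if anything falls off the work surface, if the arm or the gripper's body presses on something with over 40 N, if the wrist force passes 120 N, or if a joint passes its speed limit or range.

### The arm

A 6-joint arm with a two-finger parallel gripper is mounted at the origin on the work surface. World frame = base frame: x ahead of the robot, y to its left, z up, the work surface at z = 0. Lengths are in m, angles in rad, forces in N, time in s.
With the tool pointing down it reaches from about 0.25 to 0.725 m from the base axis. Payload 4 kg.
Tool frame: the origin (TCP) lies on the centre line of the jaws, within the pads' length; the fingertips stand 14 mm ahead of it and the grasp point (between the pads) lies 5 mm behind it; z points along the fingers, x is the direction in which the jaws open and shut, and the axes are right-handed (so a half turn about z gives the same grasp; the last joint's range is limited). The gripper opens to 85 mm and grips with 20 to 120 N. Pads are 22 mm wide; open, the fingers measure 114 mm over their backs; the gripper's body (76 mm by 85 mm) begins 54 mm behind the grasp point. The pads swing forward as they close: fully open they stand 13 mm farther back than shut.
Start: joints at [1.265, 0.241, 0.005, 1.335, 0, 1.571], TCP at [0.151, 0.477, 0.245] pointing down, gripper open.
Joint ranges: [-2.72, 2.72], [-1.05, 1.87], [-1.09, 1.28], [-1.99, 2.15], [-1.42, 1.44], [-3.14, 3.14]. Speed limits (rad/s): [2.79, 2.79, 3.14, 3.14, 3.14, 3.14].

### API

Orientations are given as a unit quaternion [x, y, z, w].
In Python, from workcell import bot gives the robot as it stands.
- The arm moves only by the tool play_rows, never from a script. Its argument "motion" is a list of rows, each an object with "fingers": the closure, from -1 (fully open) to 1 (shut), so that 0 is half open; "translation": the shift along the tool's x, y, z in cm, a list of three; "roll": the turn about the tool's z in degrees. A call has 1 to 20 rows; each row is the pose to reach, as a shift and turn from the pose commanded when the call began, along the tool's axes at that moment; what a row does not reach only later rows make up. A row lasts 1/12 s, in which the tool goes at most 41.7 mm and 7.16 degrees, less where a joint would pass 70% of its speed; a pose out of reach is approached as far as the arm can. A call with a gripper value outside its range is refused whole. The fingers move at their own pace and stop on an object; the grip force is fixed at half the most. Time passes only in rows, so rows that repeat a pose let the fingers close. It gives the time, the measured TCP pose, the force and the opening at its end, in the units of the state.
- bot.get_obs(): the state, without advancing time (a new reading comes with each control period).
- bot.camera(name): name is "scene" or "top"; returns a dict with "pixels" (420x560x3 uint8, red, green, blue), "intrinsics" (3x3 intrinsics, pixels), "world_to_cam" (4x4, takes a point from world to camera coordinates). Camera axes: x right, y down, z forward; pixel columns grow to the right and rows downward; lengths in m; the calibration is good to about 2 mm. A picture is of the moment at which its call begins. There is no depth.
- bot.job_done(): hands the job in, once; it reports no verdict.
The state is a dict: "clock": time; "joint_pos": joint angles; "joint_vel": joint speeds; "tau": joint torques, N m; "eef_pos": TCP position; "tool_rot": TCP orientation; "ft_force": force on the tool from outside, world axes, zero at the start; "ft_torque": the same for the moment, N m; "grip_width": finger opening in m.
Only numpy, scipy, OpenCV 4.12 (cv2) and the standard library are available. Lean on these libraries where they do the work, as an engineer would, in place of code of your own. Each camera call takes 0.05 s, during which the arm holds its last target. There are 200 camera calls.

## Working session

There is one attempt and no reset: what is moved stays moved. The work goes in short steps, Python scripts to look and compute and a tool call to move; the robot and the scene stay as the last step left them, time stands still between calls to the robot, and variables do not carry over. Pictures are saved under pics/ and viewed, about 8 in all and at most 12, crops included, and the job is handed in when it is done.

Besides the shell and the picture viewer there is one more tool, called after "Emit:" by a JSON object that holds its "api" and its "payload", one argument or row to a line. play_rows: Moves the arm, as the interface text tells. Its arguments: {"type":"object","properties":{"motion":{"type":"array","items":{"type":"object","properties":{"fingers":{"type":"number"},"translation":{"type":"array","items":{"type":"number"}},"roll":{"type":"number"}}}}},"required":["motion"]}

```bash
mkdir -p pics; ls
python3 - <<'E'
from workcell import bot
import cv2,numpy as np
o=bot.get_obs();print({k:np.round(v,3).tolist() for k,v in o.items()})
for n in("scene","top"):
    c=bot.camera(n);cv2.imwrite(f"pics/{n}0.png",c["pixels"][:,:,::-1]);print(n,c["intrinsics"].tolist(),np.round(c["world_to_cam"],4).tolist())
E
```

```text
pics
{'clock': 0.0, 'joint_pos': [1.265, 0.241, 0.004, 1.335, 0.0, 1.571], 'joint_vel': [-0.0, 0.001, -0.003, 0.001, 0.002, -0.0], 'tau': [-0.001, -37.232, 25.241, 0.017, 0.0, 0.0], 'eef_pos': [0.15, 0.476, 0.244], 'tool_rot': [0.807, 0.591, -0.001, 0.001], 'ft_force': [0.659, 0.208, -0.041], 'ft_torque': [-0.007, 0.032, 0.034], 'grip_width': 0.085}
scene [[447.44795913393136, 0.0, 282.08478142515025], [0.0, 447.44795913393136, 215.5530151551423], [0.0, 0.0, 1.0]] [[0.3537, 0.9352, -0.0201, -0.3047], [0.5703, -0.2326, -0.7878, -0.2486], [-0.7414, 0.2672, -0.6156, 1.4825], [0.0, 0.0, 0.0, 1.0]]
top [[440.19150058651667, 0.0, 275.1847049784785], [0.0, 440.19150058651667, 212.7533096939246], [0.0, 0.0, 1.0]] [[-0.0183, -0.9998, -0.0097, 0.1009], [-0.9918, 0.0194, -0.1264, 0.6144], [0.1265, 0.0073, -0.9919, 1.0622], [0.0, 0.0, 0.0, 1.0]]
```

View pics/scene0.png

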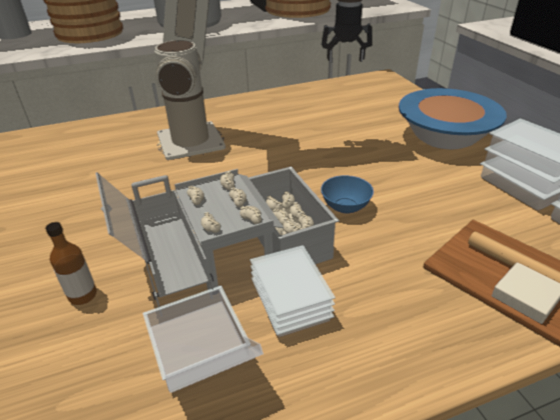

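View pics/top0.png

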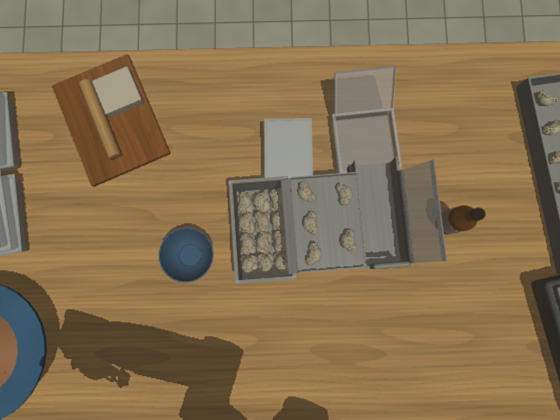

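The scene shows the stand with five dumplings on the deck (top view around (306,190), (344,193), (310,222), (313,253), (348,240)), the lid leaning to the vinegar side and the pack under the spout. I'll zoom in to fix the stand corners.

Run:
```python
import cv2
a=cv2.imread("pics/top0.png")[155:290,225:425]
cv2.imwrite("pics/c1.png",cv2.resize(a,None,fx=4,fy=4,interpolation=cv2.INTER_CUBIC))
```

```text
(no output)
```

View pics/c1.png

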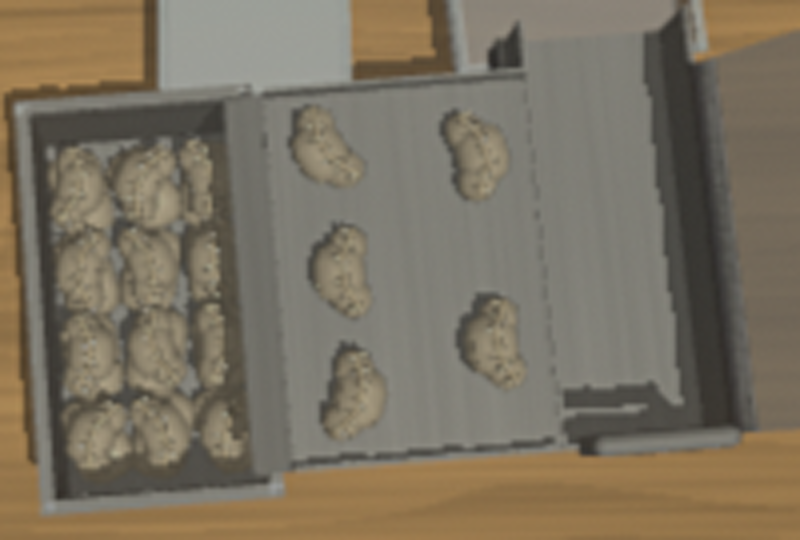

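```bash
cat > h.py <<'E'
from workcell import bot
import cv2,numpy as np
def ray(c,uv,z):
    K=c["intrinsics"];T=c["world_to_cam"];R=T[:3,:3];C=-R.T@T[:3,3]
    uv=np.atleast_2d(np.float64(uv));d=(np.linalg.inv(K)@np.c_[uv,np.ones(len(uv))].T).T@R
    return (C+d*((z-C[2])/d[:,2])[:,None])
def fit(S,W): # 2D rigid S->W
    S=np.array(S,float);W=np.array(W,float);a=S-S.mean(0);b=W-W.mean(0)
    th=np.arctan2((a[:,0]*b[:,1]-a[:,1]*b[:,0]).sum(),(a*b).sum())
    R=np.array([[np.cos(th),-np.sin(th)],[np.sin(th),np.cos(th)]]);t=W.mean(0)-R@S.mean(0);return th,R,t
def blobs(c,lo=60):
    p=c["pixels"];h=cv2.cvtColor(p,cv2.COLOR_RGB2HSV)
    m=((h[:,:,1]>50)&(h[:,:,1]<130)&(h[:,:,2]>80)).astype(np.uint8)
    n,l,s,ce=cv2.connectedComponentsWithStats(cv2.morphologyEx(m,cv2.MORPH_CLOSE,np.ones((3,3))))
    return m,l,s,ce
E
python3 - <<'E'
from h import *
c=bot.camera("top")
f=lambda q:np.array(q)/4+np.array([225,155])-.375
P=f([(527,74),(560,442),(263,97),(290,466)])
S=[(.108,0),(-.108,0),(.108,.15),(-.108,.15)]
W=ray(c,P,.14)[:,:2]
H=ray(c,f([(588,447),(738,436)]),.178)[:,:2]
S2=S+[(-.1065,-.016),(-.1065,-.084)]
th,R,t=fit(S2,np.r_[W,H]);print("yaw",np.degrees(th),th,t);print("res",np.round(((np.r_[W,H]-t)@R-S2)*1000,1).tolist())
p=c["pixels"];sub=p[170:275,285:365];hsv=cv2.cvtColor(sub,cv2.COLOR_RGB2HSV)
m=((hsv[:,:,1]>45)&(hsv[:,:,2]>70)).astype(np.uint8)
for k in cv2.findContours(m,cv2.RETR_EXTERNAL,cv2.CHAIN_APPROX_NONE)[0]:
    if cv2.contourArea(k)<60: continue
    q=k[:,0]+[285,170];w=(ray(c,q,.152)[:,:2]-t)@R*1000
    r=cv2.minAreaRect(np.float32(w));print("d",q.mean(0).round(),np.round(r[0]),np.round(r[1]),round(r[2]),w.min(0).round(),w.max(0).round())
np.savez("stand.npz",th=th,R=R,t=t)
# check with scene
s=bot.camera("scene");im=s["pixels"].copy()
def pr(S,z):
    w=np.r_[R@np.array(S)+t,z,1];q=s["intrinsics"]@(s["world_to_cam"]@w)[:3];return tuple(int(round(v*2)) for v in q[:2]/q[2])
im=cv2.resize(im,None,fx=2,fy=2)
for S_,z in [((.108,0),.14),((-.108,0),.14),((.108,.15),.14),((-.108,.15),.14),((-.1065,-.016),.176),((-.1065,-.084),.176),((.14,-.096),.08),((.14,-.004),.08),((-.106,-.099),.1405),((.106,-.099),.1405)]: cv2.circle(im,pr(S_,z),3,(255,0,0),-1)
cv2.imwrite("pics/s1.png",im[300:780,160:780,::-1])
E
```

```text
yaw 2.8689899437327395 0.05007332072474316 [ 0.58480191 -0.10294008]
res [[-1.4, -1.9], [4.5, -1.0], [-4.1, 0.1], [1.6, 0.4], [-0.5, 7.6], [-0.1, -5.2]]
d [331. 272.] [-111.   80.] [152.  13.] 86 [-123.    3.] [-108.  156.]
d [313. 254.] [-71. 111.] [30. 50.] 73 [-93.  97.] [-45. 130.]
d [349. 241.] [-46.  34.] [50. 29.] 4 [-71.  18.] [-21.  48.]
d [311. 223.] [ -1. 115.] [48. 29.] 3 [-25. 100.] [ 23. 130.]
d [344. 194.] [60. 32.] [50. 30.] 11 [35. 16.] [84. 49.]
d [306. 192.] [ 68. 120.] [49. 29.] 29 [48. 98.] [ 93. 136.]
d [325. 172.] [112.  70.] [57.  9.] 86 [108.  42.] [118.  99.]
```

View pics/s1.png

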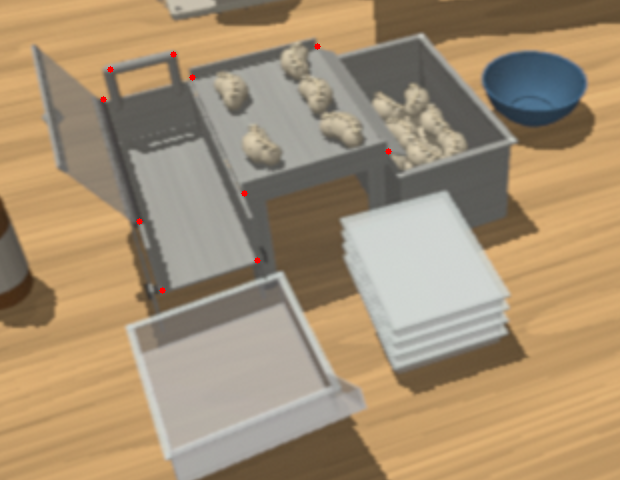

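The red projected points lie on the deck corners, handle and hinge line within about 2 mm, so the stand pose is good. Next come the lid angle, the bottle, the pack and the first move.

```bash
cat >> h.py <<'E'
from scipy.spatial.transform import Rotation as Ro
try:
    _d=np.load("stand.npz");TH=float(_d["th"]);RS=_d["R"];TS=_d["t"]
except Exception: pass
def toS(w): return (np.atleast_2d(w)[:,:2]-TS)@RS
def toW(s): return RS@np.array(s)+TS
def state():
    o=bot.get_obs();r=Ro.from_quat(o["tool_rot"]).as_matrix();s=toS(o["eef_pos"])[0]*1000
    print("t",round(o["clock"],2),"stand mm",s.round(1),"z",(o["eef_pos"][2]*1000).round(1),"head-stand deg",round(np.degrees(np.arctan2(r[1,0],r[0,0])-TH),2),"w",round(o["grip_width"]*1000,1),"F",np.round(o["ft_force"],1));return o,r
def delta(x,y,z): # mm stand -> cm in tool axes
    o,r=state();t=np.r_[toW([x/1e3,y/1e3]),z/1e3];print("delta cm",(r.T@(t-o["eef_pos"])*100).round(2))
E
python3 - <<'E'
from h import *
delta(-46,72,235)
c=bot.camera("top")
f=lambda q:np.array(q)/4+np.array([225,155])-.375
for uv in[(433,162),(444,260),(403,164),(409,265)]:
    for a in np.arange(1.6,2.2,.1):
        z=.1405+.1*np.sin(a);y=-99+100*np.cos(a);w=toS(ray(c,[uv],z))[0]*1000
        print(uv,round(a,1),w.round(),"lid y",round(y))
for n,uv in[("vin",(478,214)),]: print(n,toS(ray(c,[uv],.19))*1000)
for uv in[(338,170),(334,115),(394,110),(400,170)]: print("pack rim",toS(ray(c,[uv],.044)).round(3)*1000)
E
```

```text
t 0.2 stand mm [-404.8  600.4] z 244.7 head-stand deg 69.61 w 85.2 F [0.5 0.  0.5]
delta cm [-37.02  52.05   1.02]
(433, 162) 1.6 [  98. -142.] lid y -102
(433, 162) 1.7 [  98. -143.] lid y -112
(433, 162) 1.8 [  99. -143.] lid y -122
(433, 162) 1.9 [  99. -144.] lid y -131
(433, 162) 2.0 [ 100. -146.] lid y -141
(433, 162) 2.1 [ 101. -147.] lid y -149
(433, 162) 2.2 [ 102. -149.] lid y -158
(444, 260) 1.6 [-104. -141.] lid y -102
(444, 260) 1.7 [-104. -142.] lid y -112
(444, 260) 1.8 [-104. -142.] lid y -122
(444, 260) 1.9 [-104. -143.] lid y -131
(444, 260) 2.0 [-104. -145.] lid y -141
(444, 260) 2.1 [-104. -146.] lid y -149
(444, 260) 2.2 [-104. -148.] lid y -158
(403, 164) 1.6 [ 98. -80.] lid y -102
(403, 164) 1.7 [ 98. -80.] lid y -112
(403, 164) 1.8 [ 99. -81.] lid y -122
(403, 164) 1.9 [ 99. -82.] lid y -131
(403, 164) 2.0 [100. -83.] lid y -141
(403, 164) 2.1 [101. -84.] lid y -149
(403, 164) 2.2 [102. -86.] lid y -158
(409, 265) 1.6 [-109.  -70.] lid y -102
(409, 265) 1.7 [-109.  -71.] lid y -112
(409, 265) 1.8 [-109.  -71.] lid y -122
(409, 265) 1.9 [-109.  -72.] lid y -131
(409, 265) 2.0 [-109.  -73.] lid y -141
(409, 265) 2.1 [-109.  -74.] lid y -149
(409, 265) 2.2 [-109.  -76.] lid y -158
vin [[ -11.27098452 -244.11950415]]
pack rim [[138.  25.]]
pack rim [[282.  23.]]
pack rim [[ 284. -131.]]
pack rim [[ 127. -130.]]
```

Emit:
{"api": "play_rows", "payload": {
  "motion": [
    {"translation":[-1,1.4,0],"roll":2,"fingers":0.4},
    {"translation":[-3,4.2,0],"roll":6,"fingers":0.4},
    {"translation":[-5.3,7.4,0],"roll":10,"fingers":0.4},
    {"translation":[-7.6,10.7,0],"roll":14.5,"fingers":0.4},
    {"translation":[-9.9,14,0],"roll":19,"fingers":0.4},
    {"translation":[-12.2,17.2,0],"roll":23,"fingers":0.4},
    {"translation":[-14.5,20.4,0],"roll":27.5,"fingers":0.4},
    {"translation":[-16.8,23.6,0],"roll":32,"fingers":0.4},
    {"translation":[-19.1,26.9,0],"roll":36,"fingers":0.4},
    {"translation":[-21.4,30.1,0],"roll":40.5,"fingers":0.4},
    {"translation":[-23.7,33.3,0],"roll":45,"fingers":0.4},
    {"translation":[-26,36.6,0],"roll":49,"fingers":0.4},
    {"translation":[-28.3,39.8,0],"roll":53.5,"fingers":0.4},
    {"translation":[-30.6,43,0],"roll":58,"fingers":0.4},
    {"translation":[-32.9,46.3,0],"roll":62,"fingers":0.4},
    {"translation":[-35,49.3,0],"roll":66,"fingers":0.4},
    {"translation":[-36.5,51.3,0.5],"roll":69,"fingers":0.4},
    {"translation":[-37,52.05,1],"roll":69.6,"fingers":0.4},
    {"translation":[-37,52.05,1],"roll":69.6,"fingers":0.4}
  ]
}}

```text
clock: 1.83
eef_pos: [0.5357, -0.0345, 0.2335]
tool_rot: [1.0, 0.024, -0.001, -0.0]
ft_force: [-0.9, 1.0, -0.8]
grip_width: 0.0256
```

```bash
python3 -c "
from h import *
delta(-46,72,162)"
```

```text
t 1.83 stand mm [-45.6  70.9] z 233.5 head-stand deg -0.15 w 25.6 F [-0.9  1.  -0.8]
delta cm [-0.02 -0.11  7.15]
```

Emit:
{"api": "play_rows", "payload": {
  "motion": [
    {"translation":[0,0,2],"roll":0,"fingers":0.4},
    {"translation":[0,0,4.2],"roll":0,"fingers":0.4},
    {"translation":[0,0,6],"roll":0,"fingers":0.4},
    {"translation":[0,0,7],"roll":0,"fingers":0.4},
    {"translation":[0,0.3,7.15],"roll":0,"fingers":0.4},
    {"translation":[0,1,7.15],"roll":0,"fingers":0.4},
    {"translation":[0,1.9,7.15],"roll":0,"fingers":0.4},
    {"translation":[0,2.8,7.15],"roll":0,"fingers":0.4},
    {"translation":[0,3.7,7.15],"roll":0,"fingers":0.4},
    {"translation":[0,4.6,7.15],"roll":0,"fingers":0.4},
    {"translation":[0,5.5,7.15],"roll":0,"fingers":0.4},
    {"translation":[0,6.4,7.15],"roll":0,"fingers":0.4},
    {"translation":[0,7.2,7.15],"roll":0,"fingers":0.4},
    {"translation":[0,7.9,7.15],"roll":0,"fingers":0.4},
    {"translation":[0,8.2,7.15],"roll":0,"fingers":0.4},
    {"translation":[0,8.2,7.15],"roll":0,"fingers":0.4}
  ]
}}

```text
clock: 3.17
eef_pos: [0.5396, -0.1155, 0.1637]
tool_rot: [1.0, 0.025, -0.0, 0.0]
ft_force: [0.4, -0.6, 0.3]
grip_width: 0.0256
```

```bash
python3 -c "
from h import *
delta(60,72,162)
c=bot.camera('top')['pixels'];s=bot.camera('scene')['pixels']
a=cv2.resize(c[155:290,225:425],(400,270));b=cv2.resize(s[140:300,90:340],(400,256))
cv2.imwrite('pics/m1.png',np.vstack([a,b])[:,:,::-1])"
```

```text
t 3.17 stand mm [-45.8 -10.3] z 163.7 head-stand deg -0.06 w 25.6 F [ 0.4 -0.6  0.3]
delta cm [10.57 -8.24  0.17]
```

View pics/m1.png

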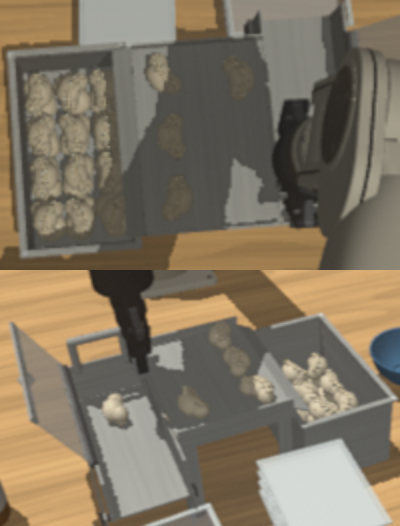

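Dumpling A lies in the trough (scene crop, about (116,410)) and the other four are still on the deck. Now I'll sweep B.

Emit:
{"api": "play_rows", "payload": {
  "motion": [
    {"translation":[0,0,-2.5],"roll":0,"fingers":0.4},
    {"translation":[0,0,-5.5],"roll":0,"fingers":0.4},
    {"translation":[3,-2.3,-6],"roll":0,"fingers":0.4},
    {"translation":[6,-4.6,-6],"roll":0,"fingers":0.4},
    {"translation":[9,-7,-6],"roll":0,"fingers":0.4},
    {"translation":[10.5,-8.3,-5],"roll":0,"fingers":0.4},
    {"translation":[10.5,-8.3,-2.5],"roll":0,"fingers":0.4},
    {"translation":[10.5,-8.3,-0.5],"roll":0,"fingers":0.4},
    {"translation":[10.5,-7.9,0],"roll":0,"fingers":0.4},
    {"translation":[10.5,-7.2,0],"roll":0,"fingers":0.4},
    {"translation":[10.5,-6.3,0],"roll":0,"fingers":0.4},
    {"translation":[10.5,-5.4,0],"roll":0,"fingers":0.4},
    {"translation":[10.5,-4.5,0],"roll":0,"fingers":0.4},
    {"translation":[10.5,-3.6,0],"roll":0,"fingers":0.4},
    {"translation":[10.5,-2.7,0],"roll":0,"fingers":0.4},
    {"translation":[10.5,-1.8,0],"roll":0,"fingers":0.4},
    {"translation":[10.5,-0.9,0],"roll":0,"fingers":0.4},
    {"translation":[10.5,-0.2,0],"roll":0,"fingers":0.4},
    {"translation":[10.5,0.1,0],"roll":0,"fingers":0.4}
  ]
}}

```text
clock: 4.85
eef_pos: [0.6445, -0.1119, 0.1637]
tool_rot: [1.0, 0.024, -0.0, 0.0]
ft_force: [-0.6, 1.0, -0.2]
grip_width: 0.0258
```

```bash
python3 -c "
from h import *
delta(-1,152,162)"
```

```text
t 4.85 stand mm [ 59.1 -11.9] z 163.7 head-stand deg -0.07 w 25.8 F [-0.6  1.  -0.2]
delta cm [ -6.03 -16.38   0.17]
```

Emit:
{"api": "play_rows", "payload": {
  "motion": [
    {"translation":[0,0,-2.5],"roll":0,"fingers":0.4},
    {"translation":[0,0,-5.5],"roll":0,"fingers":0.4},
    {"translation":[-1,-3,-6],"roll":0,"fingers":0.4},
    {"translation":[-2.2,-6.2,-6],"roll":0,"fingers":0.4},
    {"translation":[-3.5,-9.5,-6],"roll":0,"fingers":0.4},
    {"translation":[-4.8,-12.8,-6],"roll":0,"fingers":0.4},
    {"translation":[-5.8,-15.5,-6],"roll":0,"fingers":0.4},
    {"translation":[-6,-16.3,-4],"roll":0,"fingers":0.4},
    {"translation":[-6,-16.3,-1.5],"roll":0,"fingers":0.4},
    {"translation":[-6,-16.3,0],"roll":0,"fingers":0.4},
    {"translation":[-6,-15.7,0],"roll":0,"fingers":0.4},
    {"translation":[-6,-14.9,0],"roll":0,"fingers":0.4},
    {"translation":[-6,-14,0],"roll":0,"fingers":0.4},
    {"translation":[-6,-13.1,0],"roll":0,"fingers":0.4},
    {"translation":[-6,-12.2,0],"roll":0,"fingers":0.4},
    {"translation":[-6,-11.3,0],"roll":0,"fingers":0.4},
    {"translation":[-6,-10.4,0],"roll":0,"fingers":0.4},
    {"translation":[-6,-9.5,0],"roll":0,"fingers":0.4},
    {"translation":[-6,-8.6,0],"roll":0,"fingers":0.4}
  ]
}}

```text
clock: 6.43
eef_pos: [0.5804, -0.0287, 0.164]
tool_rot: [1.0, 0.025, 0.0, 0.0]
ft_force: [-0.5, 0.7, 0.4]
grip_width: 0.026
```

Emit:
{"api": "play_rows", "payload": {
  "motion": [
    {"translation":[0,0.9,0],"roll":0,"fingers":0.4},
    {"translation":[0,1.8,0],"roll":0,"fingers":0.4},
    {"translation":[0,2.7,0],"roll":0,"fingers":0.4},
    {"translation":[0,3.6,0],"roll":0,"fingers":0.4},
    {"translation":[0,4.5,0],"roll":0,"fingers":0.4},
    {"translation":[0,5.4,0],"roll":0,"fingers":0.4},
    {"translation":[0,6.3,0],"roll":0,"fingers":0.4},
    {"translation":[0,7.2,0],"roll":0,"fingers":0.4},
    {"translation":[0,8.1,0],"roll":0,"fingers":0.4},
    {"translation":[0,8.6,0],"roll":0,"fingers":0.4},
    {"translation":[0,8.7,0],"roll":0,"fingers":0.4},
    {"translation":[0,8.7,-2.5],"roll":0,"fingers":0.4},
    {"translation":[0,7,-6],"roll":0,"fingers":0.4},
    {"translation":[0,6,-9],"roll":0,"fingers":1},
    {"translation":[0,6,-12],"roll":0,"fingers":1}
  ]
}}

```text
clock: 7.68
eef_pos: [0.583, -0.0854, 0.2853]
tool_rot: [1.0, 0.026, -0.0, -0.001]
ft_force: [1.0, -0.1, -0.3]
grip_width: 0.0023
```

```bash
python3 -c "
from h import *
delta(-40,-172,224)
c=bot.camera('top')['pixels'];s=bot.camera('scene')['pixels']
a=cv2.resize(c[155:290,225:425],(400,270));b=cv2.resize(s[140:300,90:340],(400,256))
cv2.imwrite('pics/m2.png',np.vstack([a,b])[:,:,::-1])"
```

```text
t 7.68 stand mm [-0.9 17.6] z 285.3 head-stand deg 0.14 w 2.3 F [ 1.  -0.1 -0.3]
delta cm [-3.95 18.96  6.11]
```

View pics/m2.png

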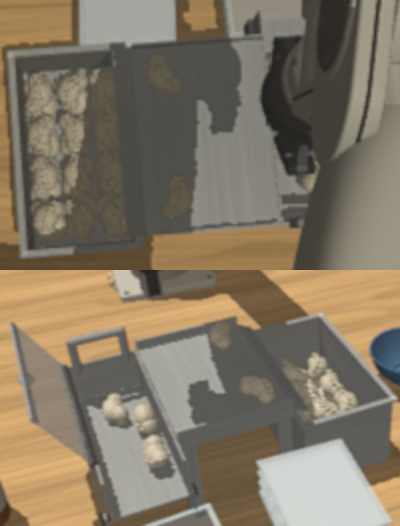

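Three dumplings lie in the trough and two remain on the deck (scene crop (220,335) and (257,388)). The lid is still open. Next I'll take the closed fingers round behind the lid.

Emit:
{"api": "play_rows", "payload": {
  "motion": [
    {"translation":[-0.4,1.5,0],"roll":0,"fingers":1},
    {"translation":[-1,4.5,0],"roll":0,"fingers":1},
    {"translation":[-1.7,8,0],"roll":0,"fingers":1},
    {"translation":[-2.5,11.5,0],"roll":0,"fingers":1},
    {"translation":[-3.2,15,0],"roll":0,"fingers":1},
    {"translation":[-3.8,18,0],"roll":0,"fingers":1},
    {"translation":[-4,19.3,0],"roll":0,"fingers":1},
    {"translation":[-4,19.3,2],"roll":0,"fingers":1},
    {"translation":[-4,19.3,4.5],"roll":0,"fingers":1},
    {"translation":[-4,19.3,6],"roll":0,"fingers":1},
    {"translation":[-4,19.3,6],"roll":0,"fingers":1}
  ]
}}

```text
clock: 8.7
eef_pos: [0.5509, -0.2807, 0.219]
tool_rot: [1.0, 0.025, -0.004, -0.002]
ft_force: [-0.1, 0.1, -0.3]
grip_width: -0.0001
```

Emit:
{"api": "play_rows", "payload": {
  "motion": [
    {"translation":[0,-0.8,0],"roll":0,"fingers":1},
    {"translation":[0,-1.8,0],"roll":0,"fingers":1},
    {"translation":[0,-2.8,0],"roll":0,"fingers":1},
    {"translation":[0,-3.8,0],"roll":0,"fingers":1},
    {"translation":[0,-4.8,0],"roll":0,"fingers":1},
    {"translation":[0,-5.8,0],"roll":0,"fingers":1},
    {"translation":[0,-6.8,0],"roll":0,"fingers":1},
    {"translation":[0,-7.8,0],"roll":0,"fingers":1},
    {"translation":[0,-8.8,0],"roll":0,"fingers":1},
    {"translation":[0,-9.8,0],"roll":0,"fingers":1},
    {"translation":[0,-10.6,0.1],"roll":0,"fingers":1},
    {"translation":[0,-11.5,0.6],"roll":0,"fingers":1},
    {"translation":[0,-12.3,1.2],"roll":0,"fingers":1},
    {"translation":[0,-13,2],"roll":0,"fingers":1},
    {"translation":[0,-13.5,2.9],"roll":0,"fingers":1},
    {"translation":[0,-14,3.8],"roll":0,"fingers":1},
    {"translation":[0,-14.3,4.6],"roll":0,"fingers":1},
    {"translation":[0,-14.5,5.4],"roll":0,"fingers":1},
    {"translation":[0,-14.5,5.7],"roll":0,"fingers":1}
  ]
}}

```text
clock: 10.28
eef_pos: [0.5448, -0.1367, 0.1648]
tool_rot: [1.0, 0.025, -0.001, -0.001]
ft_force: [-1.0, 0.4, -1.2]
grip_width: 0.0001
```

```bash
python3 -c "
from h import *
delta(-40,-30,158)
s=bot.camera('scene')['pixels']
b=cv2.resize(s[140:300,60:340],(800,457),interpolation=cv2.INTER_CUBIC)
cv2.imwrite('pics/m3.png',b[:,:,::-1])"
```

```text
t 10.28 stand mm [-41.6 -31.8] z 164.8 head-stand deg 0.03 w 0.1 F [-1.   0.4 -1.2]
delta cm [ 0.17 -0.18  0.68]
```

View pics/m3.png

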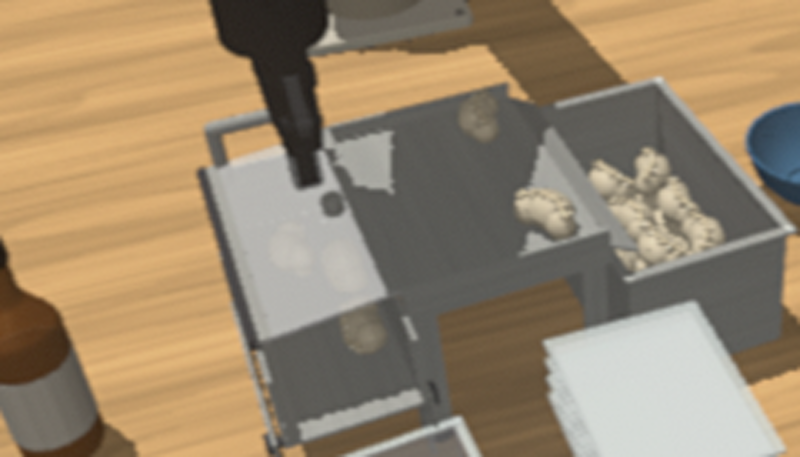

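The lid is nearly down over the three dumplings, and the fingers sit beside the knob (332,203). I'll press it gently shut.

Emit:
{"api": "play_rows", "payload": {
  "motion": [
    {"translation":[0,0,0.3],"roll":0,"fingers":1},
    {"translation":[0,0,0.6],"roll":0,"fingers":1},
    {"translation":[0,0,0.8],"roll":0,"fingers":1},
    {"translation":[0,0,0.8],"roll":0,"fingers":1}
  ]
}}

```text
clock: 10.67
eef_pos: [0.5457, -0.1376, 0.1585]
tool_rot: [1.0, 0.025, -0.0, -0.0]
ft_force: [0.4, 0.5, -0.1]
grip_width: -0.0002
```

```bash
python3 -c "
from h import *
delta(-41,-30,155)"
```

```text
t 10.67 stand mm [-40.8 -32.6] z 158.5 head-stand deg -0.01 w -0.2 F [ 0.4  0.5 -0.1]
delta cm [-0.02 -0.26  0.35]
```

Emit:
{"api": "play_rows", "payload": {
  "motion": [
    {"translation":[0,0,0.15],"roll":0,"fingers":1},
    {"translation":[0,0,0.3],"roll":0,"fingers":1},
    {"translation":[0,0,0.3],"roll":0,"fingers":1}
  ]
}}

```text
clock: 10.92
eef_pos: [0.546, -0.1376, 0.1575]
tool_rot: [1.0, 0.025, 0.001, 0.0]
ft_force: [-1.5, 1.4, 6.9]
grip_width: 0.0
```

Emit:
{"api": "play_rows", "payload": {
  "motion": [
    {"translation":[0,0,0.15],"roll":0,"fingers":1},
    {"translation":[0,0,0.15],"roll":0,"fingers":1}
  ]
}}

```text
clock: 11.08
eef_pos: [0.5461, -0.1376, 0.1574]
tool_rot: [1.0, 0.025, 0.001, 0.0]
ft_force: [-4.5, 0.8, 14.3]
grip_width: -0.0001
```

Fingertip contact is firm (14 N at lid height), so the lid is shut. Next are the two left over.

```bash
python3 -c "
from h import *
delta(-70,70,162)"
```

```text
t 11.08 stand mm [-40.4 -32.7] z 157.4 head-stand deg -0.0 w -0.1 F [-4.5  0.8 14.3]
delta cm [ -2.96 -10.27  -0.48]
```

Emit:
{"api": "play_rows", "payload": {
  "motion": [
    {"translation":[0,0,-2],"roll":0,"fingers":1},
    {"translation":[0,0,-5],"roll":0,"fingers":0.4},
    {"translation":[-0.5,-2,-7],"roll":0,"fingers":0.4},
    {"translation":[-1.5,-5,-7],"roll":0,"fingers":0.4},
    {"translation":[-2.5,-8.5,-7],"roll":0,"fingers":0.4},
    {"translation":[-3,-10.2,-6],"roll":0,"fingers":0.4},
    {"translation":[-3,-10.2,-3.5],"roll":0,"fingers":0.4},
    {"translation":[-3,-10.2,-1.5],"roll":0,"fingers":0.4},
    {"translation":[-3,-10.2,-0.9],"roll":0,"fingers":0.4},
    {"translation":[-3,-10.2,-0.9],"roll":0,"fingers":0.4}
  ]
}}

```text
clock: 11.92
eef_pos: [0.5093, -0.0368, 0.1617]
tool_rot: [1.0, 0.025, -0.002, -0.0]
ft_force: [-0.4, -0.2, 0.4]
grip_width: 0.026
```

```bash
python3 -c "
from h import *
delta(-70,180,162)"
```

```text
t 11.92 stand mm [-72.1  69.8] z 161.7 head-stand deg 0.02 w 26.0 F [-0.4 -0.2  0.4]
delta cm [  0.21 -11.02  -0.02]
```

Emit:
{"api": "play_rows", "payload": {
  "motion": [
    {"translation":[0,-0.7,0],"roll":0,"fingers":0.4},
    {"translation":[0,-1.6,0],"roll":0,"fingers":0.4},
    {"translation":[0,-2.5,0],"roll":0,"fingers":0.4},
    {"translation":[0,-3.4,0],"roll":0,"fingers":0.4},
    {"translation":[0,-4.3,0],"roll":0,"fingers":0.4},
    {"translation":[0,-5.2,0],"roll":0,"fingers":0.4},
    {"translation":[0,-6.1,0],"roll":0,"fingers":0.4},
    {"translation":[0,-7,0],"roll":0,"fingers":0.4},
    {"translation":[0,-7.9,0],"roll":0,"fingers":0.4},
    {"translation":[0,-8.8,0],"roll":0,"fingers":0.4},
    {"translation":[0,-9.7,0],"roll":0,"fingers":0.4},
    {"translation":[0,-10.6,0],"roll":0,"fingers":0.4},
    {"translation":[0,-11.3,0],"roll":0,"fingers":0.4},
    {"translation":[0,-11.5,0],"roll":0,"fingers":0.4}
  ]
}}

```text
clock: 13.08
eef_pos: [0.5048, 0.0791, 0.1633]
tool_rot: [1.0, 0.026, -0.0, -0.0]
ft_force: [-0.4, -1.1, 0.7]
grip_width: 0.026
```

Emit:
{"api": "play_rows", "payload": {
  "motion": [
    {"translation":[0,0,-2.5],"roll":0,"fingers":0.4},
    {"translation":[0,0.5,-5.5],"roll":0,"fingers":0.4},
    {"translation":[3,2.5,-6],"roll":0,"fingers":0.4},
    {"translation":[6,5,-6],"roll":0,"fingers":0.4},
    {"translation":[9,7.5,-6],"roll":0,"fingers":0.4},
    {"translation":[12,10,-6],"roll":0,"fingers":0.4},
    {"translation":[14,11.2,-5],"roll":0,"fingers":0.4},
    {"translation":[14,11.2,-2.5],"roll":0,"fingers":0.4},
    {"translation":[14,11.2,-0.5],"roll":0,"fingers":0.4},
    {"translation":[14,11.2,0],"roll":0,"fingers":0.4}
  ]
}}

```text
clock: 13.92
eef_pos: [0.6483, -0.0277, 0.1585]
tool_rot: [1.0, 0.024, -0.004, -0.0]
ft_force: [-0.6, -0.4, -1.0]
grip_width: 0.0257
```

```bash
python3 -c "
from h import *
delta(68,182,162)"
```

```text
t 13.92 stand mm [67.2 72. ] z 158.5 head-stand deg -0.07 w 25.7 F [-0.6 -0.4 -1. ]
delta cm [  0.06 -11.    -0.35]
```

Emit:
{"api": "play_rows", "payload": {
  "motion": [
    {"translation":[0,-0.7,0],"roll":0,"fingers":0.4},
    {"translation":[0,-1.6,0],"roll":0,"fingers":0.4},
    {"translation":[0,-2.5,0],"roll":0,"fingers":0.4},
    {"translation":[0,-3.4,0],"roll":0,"fingers":0.4},
    {"translation":[0,-4.3,0],"roll":0,"fingers":0.4},
    {"translation":[0,-5.2,0],"roll":0,"fingers":0.4},
    {"translation":[0,-6.1,0],"roll":0,"fingers":0.4},
    {"translation":[0,-7,0],"roll":0,"fingers":0.4},
    {"translation":[0,-7.9,0],"roll":0,"fingers":0.4},
    {"translation":[0,-8.8,0],"roll":0,"fingers":0.4},
    {"translation":[0,-9.7,0],"roll":0,"fingers":0.4},
    {"translation":[0,-10.6,0],"roll":0,"fingers":0.4},
    {"translation":[0,-11.2,0],"roll":0,"fingers":0.4},
    {"translation":[0,-11.2,0],"roll":0,"fingers":0.4},
    {"translation":[0,-11.2,-3],"roll":0,"fingers":0.4},
    {"translation":[0,-11.2,-7],"roll":0,"fingers":-0.2},
    {"translation":[-2,-9,-9],"roll":0,"fingers":-0.2},
    {"translation":[-4,-6,-9],"roll":0,"fingers":-0.2}
  ]
}}

```text
clock: 15.42
eef_pos: [0.6105, 0.0325, 0.2591]
tool_rot: [1.0, 0.027, 0.006, -0.0]
ft_force: [1.5, -0.5, 1.0]
grip_width: 0.0512
```

```bash
python3 -c "
from h import *
delta(-106.5,-50,235)
c=bot.camera('top')['pixels'];s=bot.camera('scene')['pixels']
a=cv2.resize(c[155:290,225:425],(400,270));b=cv2.resize(s[140:300,90:340],(400,256))
cv2.imwrite('pics/m4.png',np.vstack([a,b])[:,:,::-1])"
```

```text
t 15.42 stand mm [ 32.4 133.9] z 259.1 head-stand deg 0.23 w 51.2 F [ 1.5 -0.5  1. ]
delta cm [-13.99  18.34   2.24]
```

View pics/m4.png

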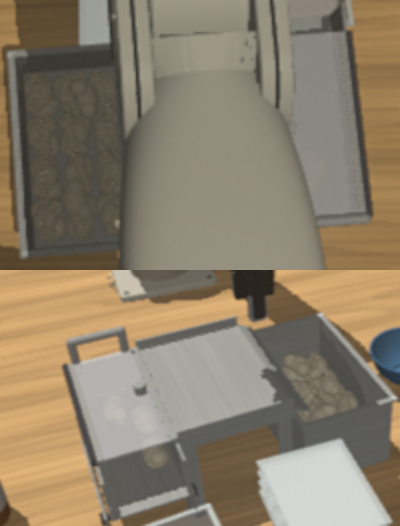

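The deck is clear and the lid is shut. I'll go to the handle.

Emit:
{"api": "play_rows", "payload": {
  "motion": [
    {"translation":[-1.5,2,0],"roll":0,"fingers":-0.2},
    {"translation":[-3.8,5,0],"roll":0,"fingers":-0.2},
    {"translation":[-6.2,8,0],"roll":0,"fingers":-0.2},
    {"translation":[-8.5,11,0],"roll":0,"fingers":-0.2},
    {"translation":[-10.8,14,0],"roll":0,"fingers":-0.2},
    {"translation":[-13,17,0],"roll":0,"fingers":-0.2},
    {"translation":[-14,18.3,0.8],"roll":0,"fingers":-0.2},
    {"translation":[-14,18.3,2.2],"roll":0,"fingers":-0.2},
    {"translation":[-14,18.3,2.2],"roll":0,"fingers":-0.2},
    {"translation":[-14,18.3,2.2],"roll":0,"fingers":-0.2}
  ]
}}

```text
clock: 16.35
eef_pos: [0.4762, -0.1589, 0.2306]
tool_rot: [1.0, 0.025, -0.001, -0.0]
ft_force: [0.3, -0.0, 0.1]
grip_width: 0.0515
```

```bash
python3 -c "
from h import *
delta(-106.5,-50,174)
c=bot.camera('top')['pixels'];s=bot.camera('scene')['pixels']
a=cv2.resize(c[155:290,225:425],(400,270));b=cv2.resize(s[140:300,90:340],(400,256))
cv2.imwrite('pics/m5.png',np.vstack([a,b])[:,:,::-1])"
```

```text
t 16.35 stand mm [-111.2  -50.4] z 230.6 head-stand deg -0.04 w 51.5 F [ 0.3 -0.   0.1]
delta cm [ 0.49 -0.04  5.66]
```

View pics/m5.png

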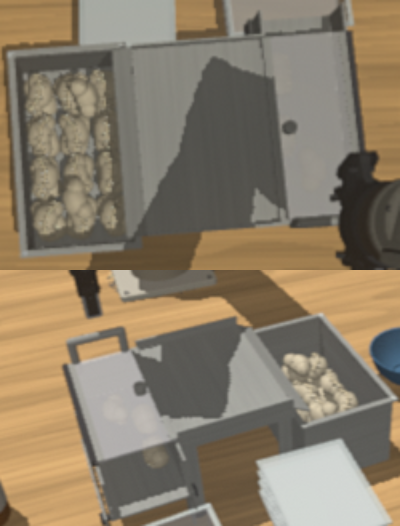

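Both leftovers lie in the pan (top crop, about (75,90) and (75,190)), and the deck is empty. I'll descend and grip the handle.

Emit:
{"api": "play_rows", "payload": {
  "motion": [
    {"translation":[0.5,0,1.5],"roll":0,"fingers":-0.2},
    {"translation":[0.5,0,3.5],"roll":0,"fingers":-0.2},
    {"translation":[0.5,0,5],"roll":0,"fingers":-0.2},
    {"translation":[0.5,0,5.6],"roll":0,"fingers":-0.2},
    {"translation":[0.5,0,5.6],"roll":0,"fingers":-0.2},
    {"translation":[0.5,0,5.6],"roll":0,"fingers":0.3},
    {"translation":[0.5,0,5.6],"roll":0,"fingers":0.5}
  ]
}}

```text
clock: 17.03
eef_pos: [0.4828, -0.1586, 0.1766]
tool_rot: [1.0, 0.025, 0.001, 0.0]
ft_force: [-0.1, 0.1, -0.1]
grip_width: 0.0281
```

```bash
python3 -c "
from h import *
delta(-106.5,-50,172)"
```

```text
t 17.03 stand mm [-104.7  -50.5] z 176.6 head-stand deg 0.04 w 28.1 F [-0.1  0.1 -0.1]
delta cm [-0.18 -0.05  0.45]
```

Emit:
{"api": "play_rows", "payload": {
  "motion": [
    {"translation":[-0.2,0,0.4],"roll":0,"fingers":0.5},
    {"translation":[-0.2,0,0.4],"roll":0,"fingers":0.7},
    {"translation":[-0.2,0,0.4],"roll":0,"fingers":1},
    {"translation":[-0.2,0,0.4],"roll":0,"fingers":1},
    {"translation":[-0.2,0,0.4],"roll":0,"fingers":1},
    {"translation":[-0.2,0,0.4],"roll":0,"fingers":1}
  ]
}}

```text
clock: 17.53
eef_pos: [0.4818, -0.1587, 0.1722]
tool_rot: [1.0, 0.025, 0.002, 0.0]
ft_force: [5.3, 0.2, -1.4]
grip_width: 0.0101
```

Run:
```python
from h import *
o,r=state()
# arc from measured pose, tool axes cm
import math
for a in np.arange(0,.96,.05):
    c,s=math.cos(a),math.sin(a);x,z=-236.5,96
    print(round(a,2),round((c*x+s*z-x)/10,2),round(-(-s*x+c*z-z)/10,2))
```

```text
t 17.53 stand mm [-105.6  -50.6] z 172.2 head-stand deg 0.05 w 10.1 F [ 5.3  0.2 -1.4]
0.0 0.0 -0.0
0.05 0.51 -1.17
0.1 1.08 -2.31
0.15 1.7 -3.43
0.2 2.38 -4.51
0.25 3.11 -5.55
0.3 3.89 -6.56
0.35 4.73 -7.53
0.4 5.61 -8.45
0.45 6.53 -9.33
0.5 7.5 -10.16
0.55 8.51 -10.95
0.6 9.55 -11.68
0.65 10.63 -12.36
0.7 11.75 -12.98
0.75 12.89 -13.54
0.8 14.06 -14.05
0.85 15.25 -14.5
0.9 16.47 -14.89
0.95 17.7 -15.22
```

The bar is held (width 10 mm). I'll lift to about 0.3 rad and check the forces before going brisk.

Emit:
{"api": "play_rows", "payload": {
  "motion": [
    {"translation":[0.25,0,-0.6],"roll":0,"fingers":1},
    {"translation":[0.5,0,-1.2],"roll":0,"fingers":1},
    {"translation":[1.1,0,-2.3],"roll":0,"fingers":1},
    {"translation":[1.7,0,-3.4],"roll":0,"fingers":1},
    {"translation":[2.4,0,-4.5],"roll":0,"fingers":1},
    {"translation":[3.1,0,-5.55],"roll":0,"fingers":1},
    {"translation":[3.9,0,-6.55],"roll":0,"fingers":1}
  ]
}}

```text
clock: 18.12
eef_pos: [0.518, -0.1566, 0.236]
tool_rot: [1.0, 0.025, -0.002, -0.0]
ft_force: [1.1, -0.4, -5.4]
grip_width: 0.0098
```

```bash
python3 -c "
from h import *
state()"
```

```text
t 18.12 stand mm [-69.4 -50.2] z 236.0 head-stand deg 0.01 w 9.8 F [ 1.1 -0.4 -5.4]
```

Emit:
{"api": "play_rows", "payload": {
  "motion": [
    {"translation":[0.84,0,-0.97],"roll":0,"fingers":1},
    {"translation":[2.27,0,-2.41],"roll":0,"fingers":1},
    {"translation":[4.2,0,-4.07],"roll":0,"fingers":1},
    {"translation":[6.3,0,-5.53],"roll":0,"fingers":1},
    {"translation":[8.54,0,-6.76],"roll":0,"fingers":1},
    {"translation":[10.64,0,-7.68],"roll":0,"fingers":1},
    {"translation":[11.85,0,-8.1],"roll":0,"fingers":1},
    {"translation":[12.1,0,-8.2],"roll":0,"fingers":1},
    {"translation":[12.1,0,-8.2],"roll":0,"fingers":1},
    {"translation":[12.1,0,-8.2],"roll":0,"fingers":1},
    {"translation":[12.1,0,-8.2],"roll":0,"fingers":1},
    {"translation":[12.1,0,-8.2],"roll":0,"fingers":1},
    {"translation":[12.1,0,-8.2],"roll":0,"fingers":1},
    {"translation":[12.1,0,-8.2],"roll":0,"fingers":1},
    {"translation":[12.1,0,-8.2],"roll":0,"fingers":1},
    {"translation":[12.1,0,-8.2],"roll":0,"fingers":1}
  ]
}}

```text
clock: 19.45
eef_pos: [0.6389, -0.1497, 0.3226]
tool_rot: [1.0, 0.026, 0.002, -0.0]
ft_force: [-3.4, 3.6, 9.7]
grip_width: 0.0097
```

```bash
python3 -c "
from h import *
state()
c=bot.camera('top')['pixels'];s=bot.camera('scene')['pixels']
a=cv2.resize(c[55:235,300:480],(400,400));b=cv2.resize(s[120:400,60:340],(400,400))
cv2.imwrite('pics/m6.png',np.hstack([a,b])[:,:,::-1])"
```

```text
t 19.45 stand mm [ 51.7 -49.4] z 322.6 head-stand deg 0.07 w 9.7 F [-3.4  3.6  9.7]
```

View pics/m6.png

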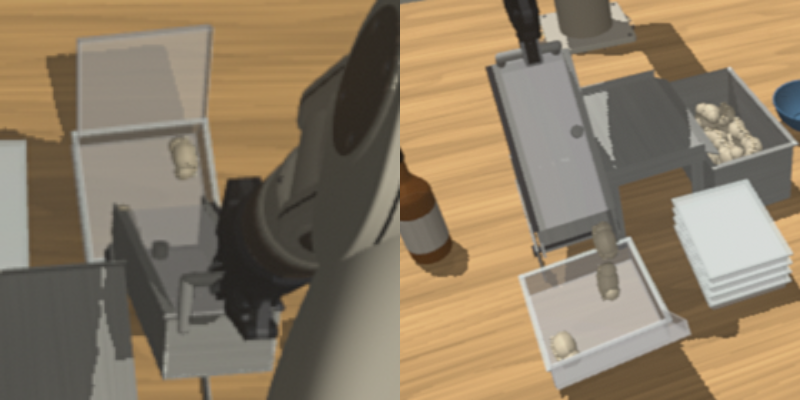

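Two dumplings are in the pack (scene (565,345) and (608,280)). The third is at the spout (604,240). I'll hold a little and see whether it still moves.

Emit:
{"api": "play_rows", "payload": {
  "motion": [
    {"translation":[0,0,0],"roll":0,"fingers":1},
    {"translation":[0,0,0],"roll":0,"fingers":1},
    {"translation":[0,0,0],"roll":0,"fingers":1},
    {"translation":[0,0,0],"roll":0,"fingers":1},
    {"translation":[0,0,0],"roll":0,"fingers":1},
    {"translation":[0,0,0],"roll":0,"fingers":1}
  ]
}}

```text
clock: 20.05
eef_pos: [0.6389, -0.1497, 0.3226]
tool_rot: [1.0, 0.026, 0.002, -0.0]
ft_force: [-5.0, 2.6, 10.6]
grip_width: 0.0099
```

```bash
python3 -c "
from h import *
state()
a=bot.camera('scene')['pixels']
cv2.imwrite('pics/raw7.png',a[:,:,::-1])
old=cv2.imread('pics/m6.png')[:,400:];new=cv2.resize(a[120:400,60:340],(400,400))[:,:,::-1]
d=np.abs(old.astype(int)-new).max(2)[200:,120:290];print((d>25).sum(),np.argwhere(d>25).mean(0) if (d>25).any() else '')
cv2.imwrite('pics/m7.png',cv2.resize(a[255:400,140:290],(750,600),interpolation=cv2.INTER_CUBIC)[:,:,::-1])"
```

```text
t 20.05 stand mm [ 51.6 -49.4] z 322.6 head-stand deg 0.06 w 9.9 F [-5.   2.6 10.6]
0
```

View pics/m7.png

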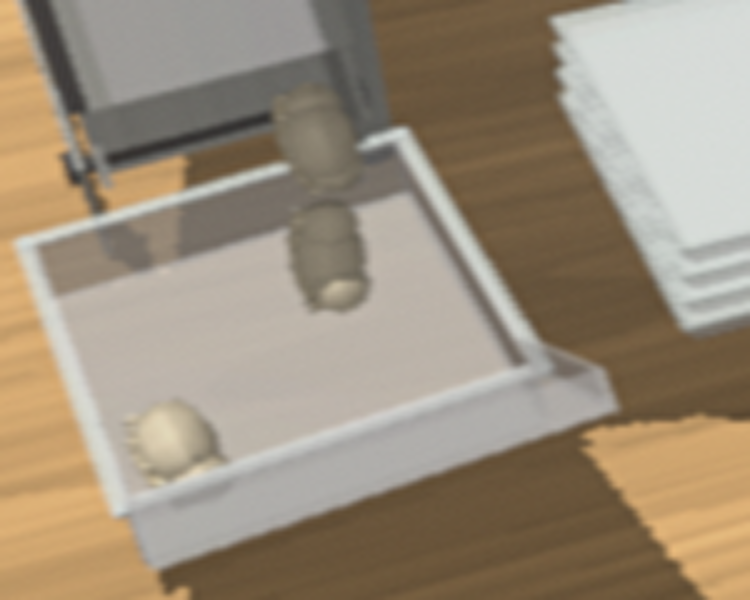

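The third dumpling leans from the spout lip onto the second one. A short down-and-up of the trough should shake it free.

Emit:
{"api": "play_rows", "payload": {
  "motion": [
    {"translation":[-1.2,0,0.42],"roll":0,"fingers":1},
    {"translation":[-3.1,0,1.2],"roll":0,"fingers":1},
    {"translation":[-5,0,2.2],"roll":0,"fingers":1},
    {"translation":[-6.4,0,3.06],"roll":0,"fingers":1},
    {"translation":[-6.4,0,3.06],"roll":0,"fingers":1},
    {"translation":[-4.2,0,1.76],"roll":0,"fingers":1},
    {"translation":[-1.45,0,0.5],"roll":0,"fingers":1},
    {"translation":[0.3,0,-0.1],"roll":0,"fingers":1},
    {"translation":[0.3,0,-0.1],"roll":0,"fingers":1},
    {"translation":[0.3,0,-0.1],"roll":0,"fingers":1},
    {"translation":[0.3,0,-0.1],"roll":0,"fingers":1},
    {"translation":[0.3,0,-0.1],"roll":0,"fingers":1}
  ]
}}

```text
clock: 21.1
eef_pos: [0.6429, -0.1495, 0.3235]
tool_rot: [1.0, 0.026, 0.003, -0.0]
ft_force: [-2.7, 2.7, 9.7]
grip_width: 0.0096
```

```bash
cat > cmp.py <<'E'
from h import *
state()
a=bot.camera('scene')['pixels'];old=cv2.imread('pics/raw7.png')[:,:,::-1]
d=np.abs(old.astype(int)-a).max(2)[255:400,140:290];q=np.argwhere(d>25);print(len(q),(q.min(0)*[4.14,5],q.max(0)*[4.14,5]) if len(q) else '')
h=cv2.cvtColor(np.ascontiguousarray(a[255:400,140:290]),cv2.COLOR_RGB2HSV)
print("(x,y in crop m7 px) dumpling-like:")
m=cv2.morphologyEx(((h[:,:,1]>60)&(h[:,:,0]>14)&(h[:,:,0]<28)).astype(np.uint8)*255,cv2.MORPH_OPEN,np.ones((3,3)))
m[:, 100:]=0
n,l,s,c=cv2.connectedComponentsWithStats(m)
for i in range(1,n):
    if 40<s[i,4]<900: print((c[i]*[5,4.14]).round(),s[i,4])
E
python3 cmp.py
```

```text
t 21.1 stand mm [ 55.7 -49.4] z 323.5 head-stand deg 0.07 w 9.6 F [-2.7  2.7  9.7]
83 (array([111.78,  70.  ]), array([438.84, 745.  ]))
(x,y in crop m7 px) dumpling-like:
```

Emit:
{"api": "play_rows", "payload": {
  "motion": [
    {"translation":[-2.2,0,0.8],"roll":0,"fingers":1},
    {"translation":[-5,0,2.1],"roll":0,"fingers":1},
    {"translation":[-7.6,0,3.75],"roll":0,"fingers":1},
    {"translation":[-9.75,0,5.5],"roll":0,"fingers":1},
    {"translation":[-11.5,0,7.3],"roll":0,"fingers":1},
    {"translation":[-11.5,0,7.3],"roll":0,"fingers":1}
  ]
}}

```text
clock: 21.65
eef_pos: [0.5211, -0.1566, 0.242]
tool_rot: [1.0, 0.024, -0.006, -0.0]
ft_force: [-4.2, -2.2, -0.5]
grip_width: 0.0095
```

```bash
cat > grid.py <<'E'
from h import *
import sys
state()
a=bot.camera('scene')['pixels'];cv2.imwrite(sys.argv[1],a[:,:,::-1])
def g(im):
    b=im[262:356:2,150:242:2].astype(int);w=b[:,:,0]-b[:,:,2]  # warm = dumpling or wood
    return [''.join(' .:-=+*#%@'[int(np.clip(v/8,0,9))] for v in r) for r in w]
o=cv2.imread('pics/raw7.png')[:,:,::-1]
for x,y in zip(g(o),g(a)): print(x,'|',y)
E
python3 grid.py pics/raw8.png
```

```text
t 21.65 stand mm [-66.3 -50.4] z 242.0 head-stand deg -0.09 w 9.5 F [-4.2 -2.2 -0.5]
                                :*+++****+++++ |   ..                            :*+++*+**+++++
                                .+**+*++++++++ |   .                             .+++++++++++++
                                .+++++++++++++ | .                               .+++++++++++++
                                 +++++++++*+++ | #.  .                            +++++++++++++
.   .                            =++++*+++++++ | #:                               -++++++++++++
.  ..                            -++++++++++++ | ==                               -++++++++++++
:   .                     .      :++++++++++++ | -*.                      ...     :++++++++++++
.   .                   .:::.    .++++++++++++ | :%:                     :++=:    .++++++++++++
=    .                .::--::    .++++++++++++ | -#=  .                .==++=-.   .++++++++++++
*    .                .----::.    ++++++++++++ | *:-                   .-====-.    ++++++++++++
% -.                  :-::::::    =+++++++++++ | %:*.  
[... 2784 characters left out ...]
:::::::::::::::::::::::::::::::::::::::.
@. ::::::::::::::::::::::::::::::::::::::::::. | @. .:::::::::::::::::::::::::::::::::::::::::.
@=..:::::::::::::::::::::::::::::::::::::::::. | @= .:::::::::::::::::::::::::::::::::::::::::.
@*..:::::::::::::::::::::::::::::::::::::::.   | @*. :::::::::::::::.:::::::::::::::::::::::.  
@@. ::::::::::::::..::.:.::::::::::::::::.     | @@. ::::::::::::::::.::::::::::::::::::::.    
@@- .:::::::::::::::::::::::::::::::::.        | @@- .:::::::::::::::::::::::::::::::::.       
@@+..::::::-=-::::::::::::::::::::::.          | @@+..::::::-=-:::::::::::::::::::::..         
@@%. :::::=+==-::::::::::::::::::.             | @@%. :::::=+==-::::::::::::::::::.
```

Run:
```python
from h import *
s=bot.camera("scene");c=bot.camera("top");cv2.imwrite("pics/top8.png",c["pixels"][:,:,::-1])
for n,uv in[("d3 top end",(201,275)),("d3 mid",(203,289)),("d3 low end",(206,300)),("d2 mid",(205,316)),("d2 near",(204,305)),("d2 far",(207,329)),("lip behind left",(166,294))]:
    print(n,[(z,*(toS(ray(s,[uv],z/1e3))[0]*1000).round().astype(int)) for z in(15,30,45,60,75,90)])
def pj(x,y,z):
    w=np.r_[toW([x/1e3,y/1e3]),z/1e3,1];q=c["intrinsics"]@(c["world_to_cam"]@w)[:3];return (q[:2]/q[2]).round().astype(int)
print(pj(140,-50,80),pj(140,-10,60),pj(180,-10,20))
b=c["pixels"][125:200,330:405].astype(int);w=b[:,:,0]-b[:,:,2]
for r in w[::2,::1]: print(''.join(' .:-=+*#%@'[int(np.clip(v/8,0,9))] for v in r))
```

```text
d3 top end [(15, np.int64(55), np.int64(-4)), (30, np.int64(71), np.int64(-6)), (45, np.int64(86), np.int64(-8)), (60, np.int64(101), np.int64(-10)), (75, np.int64(116), np.int64(-13)), (90, np.int64(131), np.int64(-15))]
d3 mid [(15, np.int64(97), np.int64(-11)), (30, np.int64(111), np.int64(-13)), (45, np.int64(126), np.int64(-15)), (60, np.int64(140), np.int64(-17)), (75, np.int64(154), np.int64(-19)), (90, np.int64(168), np.int64(-21))]
d3 low end [(15, np.int64(129), np.int64(-14)), (30, np.int64(143), np.int64(-16)), (45, np.int64(156), np.int64(-18)), (60, np.int64(170), np.int64(-20)), (75, np.int64(183), np.int64(-22)), (90, np.int64(197), np.int64(-24))]
d2 mid [(15, np.int64(168), np.int64(-27)), (30, np.int64(181), np.int64(-29)), (45, np.int64(194), np.int64(-30)), (60, np.int64(206), np.int64(-32)), (75, np.int64(219), np.int64(-34)), (90, np.int64(232), np.int64(-35))]
d2 near [(15, np.int64(140), np.int64(-21)), (30, np.int64(153), np.int64(-23)), (45, np.int64(167), np.int64(-25)), (60, np.int64(180), np.int64(-27)), (75, np.int64(194), np.int64(-28)), (90, np.int64(
[... 2694 characters left out ...]
. ..... .....  :
                                        .. .     ..... .  .... ...  ....  .
                                 ..        . ......      ......... . ....  
                                   ... . ... . .  . ...   .....  .  .....  
                                          .  .  .     .    .... ...  ..... 
                                    .           .       . .   ...     .... 
                                         .  .    .        .  ...    . .....
                                     .        .      . . .   ..  ...  .....
                                                 ..      .   ..  ..  . ....
                                             .  . .    .    .. .. ...   ...
```

Run:
```python
from h import *
c=bot.camera("top");s=bot.camera("scene")
def pj(c,x,y,z):
    w=np.r_[toW([x/1e3,y/1e3]),z/1e3,1];q=c["intrinsics"]@(c["world_to_cam"]@w)[:3];return (q[:2]/q[2]).round(1).tolist()
a=.33
def tr(x,z): return 130+np.cos(a)*(x-130)+np.sin(a)*(z-80), 80-np.sin(a)*(x-130)+np.cos(a)*(z-80)
for n,x,z in[("lip",140,80),("lidfront",106,144),("sidewall top front",140,140)]:
    X,Z=tr(x,z);print(n,round(X),round(Z),"top",pj(c,X,-8,Z),pj(c,X,-90,Z),"scene",pj(s,X,-8,Z),pj(s,X,-90,Z))
print("pack near rim top",pj(c,135,-10,44),"scene",pj(s,135,-10,44))
p=c["pixels"].astype(int)
for r in p[145:190,342:392]: 
    w=r[:,0]-r[:,2]; print(''.join(' .:-=+*#%@'[int(np.clip((v+4)/4,0,9))] for v in w),' ',''.join(' .:-=+*#%@'[int(np.clip((v-30)/14,0,9))] for v in r[:,1]))
```

```text
lip 139 77 top [353.2, 165.4] [386.6, 163.1] scene [206.4, 281.5] [164.4, 294.8]
lidfront 128 148 top [358.8, 163.0] [394.7, 160.5] scene [200.0, 250.7] [155.9, 263.6]
sidewall top front 159 134 top [356.5, 151.5] [391.7, 149.1] scene [205.5, 267.0] [160.9, 280.6]
pack near rim top [352.0, 170.1] scene [206.9, 291.8]
++++*+++++++++*++++++++++++*+++++***+************+   %%%%%%%%%%%%%%%%%%#####%##%%#%##%%%%%%%%%%%%%%%%%#
+++++++++++++++++++++*++*+++++++*****+*****+*****+   %#%%%%%%%%%%###%%%%%#%%%#%####%%%%%%%%%%%%%%%%%%%#
+*++++++*+++***+++++++++++++***************+*****+   %#%%%%%%%#*+++**#%%%#%#%%%%#%%%%%%%%%%%%%%%%%%%%%#
++*+++++++*#%%%#*+++*+++++***+**+*+***************   %%%#%#%%%#++*****%%#%#%%%%%%%%%%%%%%%%%%%%%%%%%%%%
+++++++++*%@@@@@%*++**+**************************+   #%%%#%%%#**#%%%###%%%%%%%%%%%%%%%%%%%%%%%%%%%%%%%%
+++++++++#%%###%%#*+******************************   %%%%%%%#*+**+***###%%%%%%%%%%%%%%%%%%%%%%%%%%%%%%%
*++++++++#****#%##******************+*************   %%%%%%%#*+====+****%%%%%%%%%%%%%%%%%%%%%%%%%%%%%%#
+++++*+*++++*##%%%#++*****************************   
[... 3198 characters left out ...]
-----------------------   ---------------::---=*############################
:::::::::::::::::::::-----:-----------------------   ---------------::---=*############################
:::::::::::::::::::::-----------------------------   ---------------::----+############################
::::::::::::::::::::::---------:------------------   ---------------::----+############################
::::::::::::::::::::::----------------------------   ---------------:::---+############################
::::::::::::::::::::::----------------------------   ---------------:::---=*###########################
::::::::::::::::::::::-----:----------:-----------   ---------------:::---=*###########################
```

Both views together put the third dumpling over the spout lip at about stand (150,-19,72), propped on the second. I'll try a brisk raise from 0.35.

Emit:
{"api": "play_rows", "payload": {
  "motion": [
    {"translation":[2.7,0,-2.6],"roll":0,"fingers":1},
    {"translation":[6,0,-4.9],"roll":0,"fingers":1},
    {"translation":[9.8,0,-6.7],"roll":0,"fingers":1},
    {"translation":[11.8,0,-7.4],"roll":0,"fingers":1},
    {"translation":[11.8,0,-7.4],"roll":0,"fingers":1},
    {"translation":[9,0,-6.3],"roll":0,"fingers":1},
    {"translation":[11.8,0,-7.4],"roll":0,"fingers":1},
    {"translation":[9,0,-6.3],"roll":0,"fingers":1},
    {"translation":[11.8,0,-7.4],"roll":0,"fingers":1},
    {"translation":[9,0,-6.3],"roll":0,"fingers":1},
    {"translation":[11.8,0,-7.4],"roll":0,"fingers":1},
    {"translation":[11.8,0,-7.4],"roll":0,"fingers":1},
    {"translation":[11.8,0,-7.4],"roll":0,"fingers":1}
  ]
}}

```text
clock: 22.98
eef_pos: [0.6434, -0.1479, 0.3146]
tool_rot: [1.0, 0.026, -0.006, -0.004]
ft_force: [5.1, 5.0, -20.2]
grip_width: 0.0097
```

```bash
sed -i 's/262:356:2/262:345:3/;s/150:242:2/160:232:1/' grid.py; python3 grid.py pics/raw9.png
```

```text
t 22.98 stand mm [ 56.3 -47.8] z 314.6 head-stand deg 0.12 w 9.7 F [  5.1   5.  -20.2]
                                                      :+*++++*++*+***+*+ |                                                       :+**++++*++*******
                                                      .=+*++*+++++++++++ |                                                       .=+**+*+*+++++++++
                                                       :+++++++++++++++* |                                                        :++++++++++++*++*
                                                       .=+*+++++++++++++ |                                                        .-++++++*++++++++
 .                                       ..             :=++++++++++++++ |                                                         :=++++++++++++++
.                                   ..:::::::::.        .-++++++++++++++ |                                     ..:::::::::.        .-+++*++++++++++
..                                .--------:::::.        :++++++++++++++ |               .                   .--------:::::. 
[... 2430 characters left out ...]
::::::::::::::::::::::::::::::::: | ::::::::::::::::::::::::::::::::::::::::::::::::::::::::::::::::::::::::
:::::::::::::::::::::::::::::::::::::::::::::::::::::::::::::::::::::::: | ::::::::::::::::::::::::::::::::::::::::::::::::::::::::::::::::::::::::
:::::::::::::::::::::::::::::::::::::::::::::::::::::::::::::::::::::::: | ::::::::::::::::::::::::::::::::::::::::::::::::::::::::::::::::::::::::
:::::::::::::::::::::::::::::::::::::::::::::::::::::::::::::::::::::::: | ::::::::::::::::::::::::::::::::::::::::::::::::::::::::::::::::::::::::
:::::::::::::::::::::::::::::::::::::::::::::::::::::::::::::::::::::::: | ::::::::::::::::::::::::::::::::::::::::::::::::::::::::::::::::::::::::
```

The third dumpling has not moved at all. It seems to stand in the pack and lean back against the spout lip. I'll ease the trough down, whose lip then moves slightly forward, and look with the arm away.

Emit:
{"api": "play_rows", "payload": {
  "motion": [
    {"translation":[-1.35,0,0.45],"roll":0,"fingers":1},
    {"translation":[-3,0,1.1],"roll":0,"fingers":1},
    {"translation":[-4.85,0,1.97],"roll":0,"fingers":1},
    {"translation":[-6.6,0,3],"roll":0,"fingers":1},
    {"translation":[-8.3,0,4.15],"roll":0,"fingers":1},
    {"translation":[-9.9,0,5.45],"roll":0,"fingers":1},
    {"translation":[-11.35,0,6.86],"roll":0,"fingers":1},
    {"translation":[-12.7,0,8.4],"roll":0,"fingers":1},
    {"translation":[-13.95,0,10],"roll":0,"fingers":1},
    {"translation":[-14.7,0,11.1],"roll":0,"fingers":1},
    {"translation":[-15.2,0,12],"roll":0,"fingers":1},
    {"translation":[-15.6,0,12.8],"roll":0,"fingers":1},
    {"translation":[-15.9,0,13.5],"roll":0,"fingers":1},
    {"translation":[-16.2,0,14.1],"roll":0,"fingers":1},
    {"translation":[-16.4,0,14.5],"roll":0,"fingers":1},
    {"translation":[-16.5,0,14.75],"roll":0,"fingers":1},
    {"translation":[-16.6,0,14.95],"roll":0,"fingers":1},
    {"translation":[-16.6,0,15],"roll":0,"fingers":1},
    {"translation":[-16.6,0,15],"roll":0,"fingers":1}
  ]
}}

```text
clock: 24.62
eef_pos: [0.4822, -0.1571, 0.1714]
tool_rot: [1.0, 0.026, 0.002, -0.002]
ft_force: [1.5, 4.9, -2.6]
grip_width: 0.0096
```

Run:
```python
from h import *
state()
c=bot.camera("top")["pixels"];s=bot.camera("scene")["pixels"]
cv2.imwrite("pics/raw10s.png",s[:,:,::-1]);cv2.imwrite("pics/raw10t.png",c[:,:,::-1])
print(np.abs(s[255:330,140:232].astype(int)-cv2.imread('pics/raw7.png')[255:330,140:232,::-1]).max(2).mean())
a=cv2.resize(c[115:195,325:405],(400,400),interpolation=cv2.INTER_CUBIC);b=cv2.resize(s[255:350,140:235],(400,400),interpolation=cv2.INTER_CUBIC)
cv2.imwrite('pics/m8.png',np.hstack([a,b])[:,:,::-1])
```

```text
t 24.62 stand mm [-105.2  -48.9] z 171.4 head-stand deg 0.13 w 9.6 F [ 1.5  4.9 -2.6]
21.059565217391306
```

View pics/m8.png

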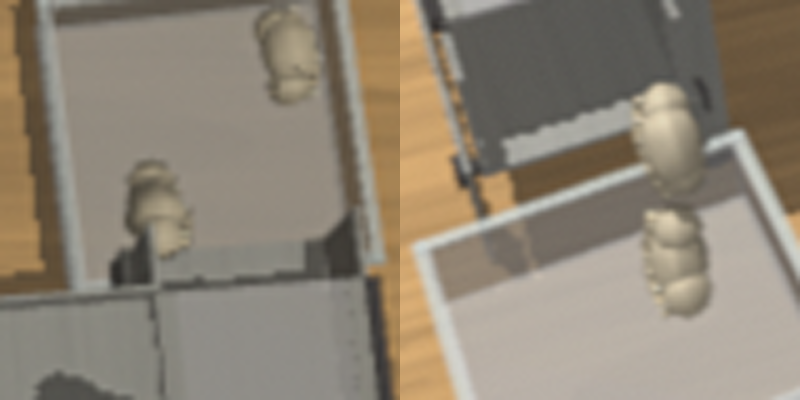

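The scene panel shows the third dumpling (about (668,140)) standing on the second and leaning back on the spout lip, with one end still over the trough. I'll measure its rear side and judge whether the closed fingers can nudge it forward.

Run:
```python
from h import *
c=bot.camera("top");s=bot.camera("scene")
for n,k,uv in[("top rear end",c,(359,166)),("top mid",c,(358,160)),("top front d2",c,(355,147)),("scene upper",s,(203,275)),("scene low",s,(205,301))]:
    print(n,[(z,*(toS(ray(k,[uv],z/1e3))[0]*1000).round().astype(int).tolist()) for z in(30,45,60,75,85,95,105)])
p=c["pixels"].astype(int)
for i,r in enumerate(p[144:176,344:374]):
    w=r[:,0]-r[:,2]; print(144+i,''.join(' .:-=+*#%@'[int(np.clip((v+4)/6,0,9))] for v in w),' ',''.join(' .:-=+*#%@'[int(np.clip((v-30)/18,0,9))] for v in r[:,1]))
```

```text
top rear end [(30, 147, -31), (45, 144, -28), (60, 141, -25), (75, 137, -22), (85, 135, -20), (95, 133, -18), (105, 131, -16)]
top mid [(30, 163, -30), (45, 160, -27), (60, 156, -24), (75, 152, -21), (85, 150, -19), (95, 148, -17), (105, 145, -15)]
top front d2 [(30, 198, -26), (45, 194, -23), (60, 190, -20), (75, 186, -17), (85, 183, -15), (95, 180, -13), (105, 178, -11)]
scene upper [(30, 72, -2), (45, 87, -5), (60, 103, -7), (75, 118, -9), (85, 128, -11), (95, 138, -12), (105, 148, -14)]
scene low [(30, 144, -18), (45, 158, -20), (60, 171, -22), (75, 185, -24), (85, 194, -25), (95, 203, -26), (105, 212, -28)]
144 ------------------------------   **********************+*****++
145 ------------------------------   ******************************
146 -----=----------=-------------   **********++******************
147 ----------==------------------   *******++=====+***+***********
148 --------==+++==----------=---=   *******+===++=+***************
149 -------=++***++=-------==-==-=   ******+==+***++***************
150 -------=++++++++=-=-======-=-=   *****+=======++++*************
151 
[... 995 characters left out ...]
:=+*+==+++++++++++++
166 ----:......:-=-:::::::::::::::   ***+-::...:=+===++++++++++++++
167 ---:........::::::::::::::::::   **+-..:...:=++++++++++++++++++
168 =--........:::::::::::::::::::   **+. .:...:=++++++++++++++++++
169 ==-.........::::::::::::::::::   **+. .::...-*+++++++++++++++++
170 ---.........::::::::::::::::::   **+. .::...-++++++++-=++++++--
171 :..........:::...::..::::::::.   ##*:..:::.:=+=------::------::
172 .....:::::::::......:.::.:::::   ***=-===+++++-:::::----======+
173 ::::::::::::::::::::::::::::::   *++========-===++++++++++++***
174 .:.:.::.::::::::::::::::::::::   --------=---++++**************
175 ::::::::::::::::::::::::::::::   ==++++++++=-++++**************
```

The dumpling's upper end overlaps the lip by only about 5 mm (x≈135, z≈90). Turned by 90°, the closed fingers fit between the lid edge and it. First I'll release the handle, which is on its rest.

Emit:
{"api": "play_rows", "payload": {
  "motion": [
    {"translation":[0,0,0],"roll":0,"fingers":0.6},
    {"translation":[0,0,0],"roll":0,"fingers":0.2},
    {"translation":[0,0,0],"roll":0,"fingers":0},
    {"translation":[0,0,0],"roll":0,"fingers":0},
    {"translation":[0,0,-1.5],"roll":0,"fingers":0},
    {"translation":[0,0,-4],"roll":0,"fingers":0},
    {"translation":[0,0,-7],"roll":-7,"fingers":0},
    {"translation":[2,0,-8],"roll":-14,"fingers":1},
    {"translation":[4,-0.5,-8],"roll":-21,"fingers":1},
    {"translation":[6,-0.5,-8],"roll":-28,"fingers":1},
    {"translation":[8,-1,-8],"roll":-35,"fingers":1},
    {"translation":[10,-1,-8],"roll":-42,"fingers":1},
    {"translation":[12,-1.5,-8],"roll":-49,"fingers":1},
    {"translation":[14,-1.5,-8],"roll":-56,"fingers":1},
    {"translation":[16,-2,-8],"roll":-63,"fingers":1},
    {"translation":[18,-2.2,-8],"roll":-70,"fingers":1},
    {"translation":[20,-2.4,-8],"roll":-77,"fingers":1},
    {"translation":[21.5,-2.4,-8],"roll":-84,"fingers":1},
    {"translation":[22.3,-2.4,-8],"roll":-90,"fingers":1},
    {"translation":[22.3,-2.4,-8],"roll":-90,"fingers":1}
  ]
}}

```text
clock: 26.48
eef_pos: [0.7026, -0.1234, 0.2495]
tool_rot: [0.688, 0.725, -0.0, -0.0]
ft_force: [-0.7, -0.0, -0.2]
grip_width: 0.0
```

```bash
python3 -c "
from h import *
delta(120,-26,104)"
```

```text
t 26.48 stand mm [116.6 -26.3] z 249.5 head-stand deg 90.12 w 0.0 F [-0.7 -0.  -0.2]
delta cm [ 0.03  0.34 14.55]
```

Emit:
{"api": "play_rows", "payload": {
  "motion": [
    {"translation":[0,0.4,2],"roll":0,"fingers":1},
    {"translation":[0,0.4,4.5],"roll":0,"fingers":1},
    {"translation":[0,0.4,7],"roll":0,"fingers":1},
    {"translation":[0,0.4,8],"roll":0,"fingers":1},
    {"translation":[0,0.4,8],"roll":0,"fingers":1},
    {"translation":[0,0.4,8],"roll":0,"fingers":1}
  ]
}}

```text
clock: 26.98
eef_pos: [0.7048, -0.1235, 0.1711]
tool_rot: [0.69, 0.724, -0.0, -0.0]
ft_force: [0.0, -1.6, 0.6]
grip_width: -0.0003
```

```bash
python3 -c "
from h import *
delta(120.5,-26,104)"
```

```text
t 26.98 stand mm [118.8 -26.5] z 171.1 head-stand deg 89.92 w -0.3 F [ 0.  -1.6  0.6]
delta cm [0.05 0.18 6.71]
```

Emit:
{"api": "play_rows", "payload": {
  "motion": [
    {"translation":[0.05,0.2,1.5],"roll":0,"fingers":1},
    {"translation":[0.05,0.2,3],"roll":0,"fingers":1},
    {"translation":[0.05,0.2,4.5],"roll":0,"fingers":1},
    {"translation":[0.05,0.2,5.5],"roll":0,"fingers":1},
    {"translation":[0.05,0.2,5.8],"roll":0,"fingers":1},
    {"translation":[0.05,0.2,5.8],"roll":0,"fingers":1}
  ]
}}

```text
clock: 27.48
eef_pos: [0.708, -0.1228, 0.1135]
tool_rot: [0.689, 0.725, 0.001, 0.001]
ft_force: [2.2, 0.5, -0.6]
grip_width: 0.0001
```

```bash
python3 -c "
from h import *
delta(120.5,-26,104)"
```

```text
t 27.48 stand mm [122. -26.] z 113.5 head-stand deg 89.99 w 0.1 F [ 2.2  0.5 -0.6]
delta cm [ 0.   -0.15  0.95]
```

Emit:
{"api": "play_rows", "payload": {
  "motion": [
    {"translation":[0,-0.1,0.5],"roll":0,"fingers":1},
    {"translation":[0,-0.1,0.9],"roll":0,"fingers":1},
    {"translation":[0,0.2,0.9],"roll":0,"fingers":1},
    {"translation":[0,0.5,0.9],"roll":0,"fingers":1},
    {"translation":[0,0.8,0.9],"roll":0,"fingers":1},
    {"translation":[0,1.1,0.9],"roll":0,"fingers":1},
    {"translation":[0,1.4,0.9],"roll":0,"fingers":1},
    {"translation":[0,1.8,0.9],"roll":0,"fingers":1},
    {"translation":[0,2.2,0.9],"roll":0,"fingers":1},
    {"translation":[0,2.2,0.9],"roll":0,"fingers":1}
  ]
}}

```text
clock: 28.32
eef_pos: [0.7291, -0.1238, 0.1077]
tool_rot: [0.69, 0.724, -0.001, 0.002]
ft_force: [-5.7, -3.5, 10.4]
grip_width: 0.0003
```

```bash
cat > sg.py <<'E'
from h import *
import sys
state()
a=bot.camera('scene')['pixels'];cv2.imwrite(sys.argv[1],a[:,:,::-1])
o=cv2.imread('pics/raw10s.png')[:,:,::-1]
g=lambda im:[''.join(' .:-=+*#%@'[int(np.clip((int(p[0])-int(p[2]))/8,0,9))] for p in r) for r in im[262:360:3,150:232]]
for x,y in zip(g(o),g(a)): print(x,'|',y)
E
python3 sg.py pics/raw11.png
```

```text
t 28.32 stand mm [143.1 -28. ] z 107.7 head-stand deg 89.93 w 0.3 F [-5.7 -3.5 10.4]
.                                                               :+*+++++++++**+*++ | ....   .   .. .                                                 :+****************
-.                                                              .=+*++++++++++++++ | -.. .  ..                                                       .=********+*+++***
#-.                                                              :++++++++++++++++ | #-... .                                                          :+**++++*+++*****
*+-.   .                                                         .-+++++++++++++++ | *+:. ...                                                         .=+*******+**++++
-*+:   .                                          .:....          :=++++++++++++++ | =*+:.          .                                                  :+++++++++++++++
::#%-                                        .::=+++++===:.       .-++++++++++++++ | :-%%-   .    .                                        ..          .=+****+**++++++
*::==. 
[... 3804 characters left out ...]
::::::::::::::::::::::::::::::::::::::::::::::::::::
@@@*:. ..:::::::::::::::::::::::.:.:.:.:::.:.:::::.:::::::::::::::::::::::::::..   | @@@*:. .::::::::::::::::::::::::::::::::::::::::::::::::::::::::::::::::::::::..  
@@@@+.. ..:::::::::::---=--:::::::::::.::::::::::::::::::::::::::::::::..          | @@@@+.. ..:::::::::::--===-::::::::::::::::::::::::::::::::::::::::::::..         
@@@@@=.. ..:::::--==++++=====-:::::::::::::::::::::::::::::::::..                  | @@@@@=.  ..::::---=+++++++===-:::::::::::::::::::::::::::::::::..                 
@@@@@%=.   .:::-==++++++++====--:::::::::::::::::::::::...                         | @@@@@@=.  ..:::-==++++==+++===--:::::::::::::::::::::::...
```

Emit:
{"api": "play_rows", "payload": {
  "motion": [
    {"translation":[0,-0.3,-1],"roll":0,"fingers":1},
    {"translation":[0,-0.5,-3],"roll":0,"fingers":1},
    {"translation":[0,-0.5,-6],"roll":0,"fingers":1},
    {"translation":[0,-0.5,-10],"roll":0,"fingers":1},
    {"translation":[0,-3,-13],"roll":0,"fingers":1},
    {"translation":[0,-7,-13],"roll":0,"fingers":1},
    {"translation":[0,-11,-13],"roll":0,"fingers":1},
    {"translation":[0,-15,-13],"roll":0,"fingers":1},
    {"translation":[0,-18,-13],"roll":0,"fingers":1},
    {"translation":[0,-18,-13],"roll":0,"fingers":1}
  ]
}}

```text
clock: 29.2
eef_pos: [0.542, -0.1302, 0.2342]
tool_rot: [0.69, 0.724, -0.002, -0.003]
ft_force: [0.0, 0.3, -0.4]
grip_width: 0.0002
```

```bash
python3 sg.py pics/raw12.png
python3 - <<'E'
from h import *
c=bot.camera("top");cv2.imwrite("pics/raw12t.png",c["pixels"][:,:,::-1]);p=c["pixels"].astype(int)
for i,r in enumerate(p[136:176,344:374]):
    w=r[:,0]-r[:,2]; print(136+i,''.join(' .:-=+*#%@'[int(np.clip((v+4)/6,0,9))] for v in w),' ',''.join(' .:-=+*#%@'[int(np.clip((v-30)/18,0,9))] for v in r[:,1]))
E
```

```text
t 29.2 stand mm [-44.1 -25.1] z 234.2 head-stand deg 89.92 w 0.2 F [ 0.   0.3 -0.4]
.                                                               :+*+++++++++**+*++ | .                                                               :+**+************+
-.                                                              .=+*++++++++++++++ | -...                                                            .=+**+++++++++++++
#-.                                                              :++++++++++++++++ | #-.                                                              :++++++++++++++++
*+-.   .                                                         .-+++++++++++++++ | *+:.  .                                                          .-+++++*+++++++++
-*+:   .                                          .:....          :=++++++++++++++ | -*+:.  ... .    .                                                .:+++++++++++++++
::#%-                                        .::=+++++===:.       .-++++++++++++++ | ::%%-                                              .....          .-++++++++++++++
*::==.  
[... 6547 characters left out ...]
:=*+++++++++++++++++
166 ----:......:::::::::::::::::::   ***+-::...:=++++++++++++++++++
167 ---:.......:::::::::::::::::::   **+-..:...:=++++++++++++++++++
168 ==-........:::::::::::::::::::   **+. .:....=+++++++++++++++++*
169 =--.........::::::::::::::::::   **+. .::...-++++++++++++++++++
170 ---.........::::::::::::::::::   **+. .::...-*++++++++=+++++++-
171 ::..........:::...::...:..::..   ##*: .::...-++-------:-------:
172 ..........................:...   *++:.::::::---:::::::---======
173 ...............::.:..:::..::::   ---:::::::::::-==+++++++++++**
174 ..............:::::::::.:::..:   :....:::::::::=+**************
175 ...............:.::..:.:::::::   ::::::::::::::-=**************
```

It's now off the floor but stands upright in front of the lip. I'll push once more, farther and a little lower.

Emit:
{"api": "play_rows", "payload": {
  "motion": [
    {"translation":[0,2,0],"roll":0,"fingers":1},
    {"translation":[0,6,0],"roll":0,"fingers":1},
    {"translation":[0,10,0],"roll":0,"fingers":1},
    {"translation":[0,14,0],"roll":0,"fingers":1},
    {"translation":[0,16.5,0],"roll":0,"fingers":1},
    {"translation":[0,16.7,2],"roll":0,"fingers":1},
    {"translation":[0,16.7,5],"roll":0,"fingers":1},
    {"translation":[0,16.7,8],"roll":0,"fingers":1},
    {"translation":[0,16.7,11],"roll":0,"fingers":1},
    {"translation":[0,16.7,12],"roll":0,"fingers":1},
    {"translation":[0,16.7,12],"roll":0,"fingers":1}
  ]
}}

```text
clock: 30.22
eef_pos: [0.7166, -0.1218, 0.1121]
tool_rot: [0.689, 0.725, -0.0, -0.001]
ft_force: [-0.4, 0.5, 0.4]
grip_width: -0.0004
```

```bash
python3 -c "
from h import *
delta(124,-24,101);print(bot.get_obs()['joint_pos'])"
```

```text
t 30.22 stand mm [130.7 -25.4] z 112.1 head-stand deg 90.04 w -0.4 F [-0.4  0.5  0.4]
delta cm [ 0.14 -0.67  1.11]
[-1.68433137e-01  7.78353136e-01  5.28641333e-01  1.32295341e+00
  3.00304599e-04 -2.19251617e-01]
```

Emit:
{"api": "play_rows", "payload": {
  "motion": [
    {"translation":[0.2,-0.4,0.6],"roll":0,"fingers":1},
    {"translation":[0.2,-0.4,1.1],"roll":0,"fingers":1},
    {"translation":[0.2,0,1.1],"roll":0,"fingers":1},
    {"translation":[0.2,0.6,1.1],"roll":0,"fingers":1},
    {"translation":[0.2,1.2,1.1],"roll":0,"fingers":1},
    {"translation":[0.2,1.8,1.1],"roll":0,"fingers":1},
    {"translation":[0.2,2.4,1.1],"roll":0,"fingers":1},
    {"translation":[0.2,3,1.1],"roll":0,"fingers":1},
    {"translation":[0.2,3.5,1.1],"roll":0,"fingers":1},
    {"translation":[0.2,4,1.1],"roll":0,"fingers":1},
    {"translation":[0.2,4,1.1],"roll":0,"fingers":1}
  ]
}}

```text
clock: 31.13
eef_pos: [0.7579, -0.1179, 0.1031]
tool_rot: [0.689, 0.725, 0.001, 0.001]
ft_force: [-0.1, -0.6, -0.1]
grip_width: 0.0004
```

```bash
python3 sg.py pics/raw13.png | cut -d'|' -f2
```

```text
t 31.13 stand mm [172.1 -23.6] z 103.1 head-stand deg 90.04 w 0.4 F [-0.1 -0.6 -0.1]
 .  . .                                                                    -+******
 -..                                                                     -+**+*+*++
 #-.  .   .                                                            :++*+*******
 *+:. .. .    . .                                                   .-+******++++++
 =*+:.  .  .                                                       :+++++++++++++++
 :-%%-   .    .                                                    .-+*+**+++++++++
 *::+=.     .                                                       :+*++++++++++++
 @+:=%#:        .                .      ...                         .-+++++++++++++
 @@+:-#*:              .............       ..                           .-*********
 @@@=:+#+.  .  ........... ...   ..:-=++**+++=.                          .:++++++**
 @@*: .-=:. .   ....    ..:-=++**+++++++++++*+=:                 .:::::..  .=******
 @@@-        .-====+++*+++++++++++++***++=-:.       ....::::::--:------::.  .-*****
 @@@@- 
[... 1032 characters left out ...]
:::::::::::::::::::::::::::::-==-------:::::::::::::
 =....:::::::::::::::::::::::::::::::::::::::::::::::::::--=====-----::::::::::::::
 #-. ..::::::::::::::::::::::::::::::::::::::::::::::::::-===+++++=--::::::::::::::
 @*:.  .:::::::::::::::::::::::::::::::::::::::::::::::::=++=======---:::::::::::::
 @@#:. ..::::::::::::::::::::::::::::::.:::::::::::::::::-===---=----::::::::::::::
 @@@*:. ..:::::::::::::::::::::::::::::::::::::::::::::::::::::::::::::::::::::..  
 @@@@+.. .::::::::::::--===-::::::::::::::::::::::::::::::::::::::::::::..         
 @@@@@=.. ..::::---=+++++++===-:::::::::::::::::::::::::::::::::..                 
 @@@@@@=.  .::::-==++++=++++===--:::::::::::::::::::::::...
```

It toppled. I'll back out and check where all three lie.

Emit:
{"api": "play_rows", "payload": {
  "motion": [
    {"translation":[0,0,-2],"roll":0,"fingers":1},
    {"translation":[0,0,-5],"roll":0,"fingers":1},
    {"translation":[0,0,-9],"roll":0,"fingers":1},
    {"translation":[0,-2,-13],"roll":0,"fingers":1},
    {"translation":[0,-6,-14],"roll":0,"fingers":1},
    {"translation":[0,-10,-14],"roll":0,"fingers":1},
    {"translation":[0,-14,-14],"roll":0,"fingers":1},
    {"translation":[0,-18,-14],"roll":0,"fingers":1},
    {"translation":[0,-22,-14],"roll":0,"fingers":1},
    {"translation":[0,-26,-14],"roll":0,"fingers":1},
    {"translation":[0,-30,-14],"roll":0,"fingers":1},
    {"translation":[0,-30,-14],"roll":0,"fingers":1}
  ]
}}

```text
clock: 32.18
eef_pos: [0.447, -0.1322, 0.2413]
tool_rot: [0.69, 0.724, -0.003, -0.004]
ft_force: [-0.0, 0.5, -1.7]
grip_width: -0.0001
```

```bash
python3 sg.py pics/raw14.png | cut -d'|' -f2
python3 - <<'E'
from h import *
c=bot.camera("top");s=bot.camera("scene");cv2.imwrite("pics/raw14t.png",c["pixels"][:,:,::-1]);p=c["pixels"].astype(int)
for i,r in enumerate(p[106:176:2,330:408]):
    w=r[:,0]-r[:,2]; print(106+2*i,''.join(' .:-=+*#%@'[int(np.clip((v+4)/6,0,9))] for v in w))
def pj(c,x,y,z):
    w=np.r_[toW([x/1e3,y/1e3]),z/1e3,1];q=c["intrinsics"]@(c["world_to_cam"]@w)[:3];return (q[:2]/q[2]).round(1).tolist()
for x,y in [(135,24),(135,-130),(284,24),(284,-130)]: print((x,y),pj(c,x,y,44),pj(s,x,y,44))
E
```

```text
t 32.18 stand mm [-139.1  -22.3] z 241.3 head-stand deg 89.89 w -0.1 F [-0.   0.5 -1.7]
 . .. .                                                          :+*+++++++++**+*++
 -.                                                              .=++++++++++++++++
 #-.       .                                                      :++++++++++++++++
 ++:.                                                             .-+++++++++++++++
 -*+:                                                              :=++++++++++++++
 ::#%-   .   .                                      .. ...         .=++++++++++++++
 *::+=.                                   ..   ....    ..           :++++++++++++++
 @+:-##:                         ... .. ......      ..:-=:          .-+++++++++++++
 @@=.-**:              .... ... .. ..      .:-=++++++++++=:             .-***+**+*+
 @@@=:=#+.      .. ....... .     ..:-=+++++++++++++++++++=:              .:++++++++
 @@*: .-=:.       ..    ..:-=++++++++++++++++++++=-:..                .    :=**+*++
 @@@-        .:==-=++++++++++++++++++++++=-::.       ...:::..  ..:::::....  .-+****
 @@@
[... 4128 characters left out ...]
================----:::::::-=:-%@@@@@@
164 @@@###*=..:-======---::..:-==-=---------::::::::::::::::::.::::::::-=-:+@@@@@@
166 @@@#*##+:..:------:......:::::::::::::::::::::::::::::::::::::::::::...:@@@@@@
168 @@@@###+:..:-===-:.......::::::::::::::::::::::::::::::::.:::::::::-#@@@@@@@@@
170 #######*-..:-----........::::::::::::::::::::::::.::::::.:::::::::::-#%@@@@@@@
172 %%%%%%##=..........:::::::::............::..::::::::::::::::::::::::..=@@@@@@@
174 :::::::::.:::::::...::::.:::::::::::::::::::::::::::::::::::::::::::..:@@@@@@@
(135, 24) [338.5, 171.0] [223.2, 286.5]
(135, -130) [399.5, 166.8] [146.2, 311.4]
(284, 24) [333.5, 114.2] [248.7, 342.9]
(284, -130) [393.4, 110.0] [162.2, 374.9]
```

All three now lie flat inside the pack (top view about (383,125), (353,137), (354,156)). One last check that the bystanders, pack, lid and trough are in place, then I'll hand in.

Run:
```python
from h import *
c=bot.camera("top")["pixels"].astype(int);o=cv2.imread("pics/top0.png")[:,:,::-1].astype(int)
for n,(x0,y0,x1,y1) in dict(bowl=(155,222,218,288),spare=(260,115,316,172),vinegar=(448,200,490,235)).items():
    d=np.abs(c-o)[y0:y1,x0:x1].max(2);print(n,"changed px",(d>50).sum(),"of",d.size)
# pack rim shift: phase correlation of far part (rows 60-112)
g=lambda a:cv2.cvtColor(a.astype(np.uint8),cv2.COLOR_RGB2GRAY).astype(np.float32)
print("pack shift px",cv2.phaseCorrelate(g(o)[60:145,325:405],g(c)[60:145,325:405]))
t=c[174:266,366:406];print("trough/lid warm px",((t[:,:,0]-t[:,:,2])>20).sum())
dk=c[180:262,292:360];print("deck warm px",((dk[:,:,0]-dk[:,:,2])>20).sum())
state()
```

```text
bowl changed px 0 of 4158
spare changed px 0 of 3192
vinegar changed px 0 of 1470
pack shift px ((0.022066122410507205, -0.05432342580278515), 0.7688323124249776)
trough/lid warm px 119
deck warm px 0
t 32.38 stand mm [-128.4  -24.2] z 243.6 head-stand deg 90.01 w 0.0 F [ 0.2 -1.  -0.5]
```

Run:
```python
from h import *
c=cv2.imread("pics/raw14t.png")[:,:,::-1].astype(int)
t=c[174:266,366:406];q=np.argwhere((t[:,:,0]-t[:,:,2])>20)+[174,366];print(q.min(0),q.max(0),np.percentile(q[:,1],5))
print(bot.job_done())
```

```text
[174 401] [213 405] 401.0
the job is handed in; nothing more can be done
None
```

I handed the job in at about 32 s. Three dumplings are in the pack and two in the stock pan, but the third needed a nudge to leave the spout.

- **Sweeping and lid:** I swept three dumplings into the trough and pressed the lid shut with about 14 N at the fingertip. Then I swept the other two into the stock pan.
- **Tipping:** I tipped the trough by its handle to about 0.9 rad. Two dumplings ran out. The third stayed standing on another, leaning back against the spout lip, and two further brisk raises did not free it.
- **The nudge:** I eased the trough down onto its rest, let go of the handle, and pushed the third dumpling forward twice with closed fingers. The second push toppled it into the pack, so it did not get there by tipping alone.

**Last checks:**
- All three dumplings show as separate shapes inside the pack, and the deck is empty.
- I saw both leftovers in the pan in a picture taken before the tip.
- The pack had shifted by less than 0.1 pixel. The bowl, bottle and spare packs show no changed pixels.
- Some dumpling-coloured pixels near the trough were only bare counter at the edge of the checked area.
- The gripper was clear of everything, and the force reading was near zero.

I used all 12 picture views before the nudge, so the checks after it are from pixel values. I did not measure the lid again after the tip.

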